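# Calibrate the bench scale with its 500 g weight

### The arm

A 6-joint arm with a two-finger parallel gripper is mounted at the origin on a cart in front of the work surface, level with it; the furniture and walls round the work are solid. World frame = base frame: x ahead of the robot, y to its left, z up, the work surface at z = 0. Lengths are in m, angles in rad, forces in N, time in s.
With the tool pointing down it reaches from about 0.25 to 0.725 m from the base axis. Payload 4 kg.
Tool frame: the origin (TCP) lies midway between the tips of the shut fingers; the grasp point (between the pads) lies pinch_z behind it (pinch_z is the distance from the TCP to the grasp point, in m); z points along the fingers, y is the direction in which the jaws open and shut (so a half turn about z gives the same grasp; the last joint's range is limited). The gripper opens to 85 mm and grips with 20 to 120 N. Pads are 22 mm wide; open, the fingers measure 114 mm over their backs; the gripper's body (76 mm by 85 mm) begins 54 mm behind the grasp point. The pads swing forward as they close: fully open they stand 13 mm farther back than shut.
Start: joints at [-1.216, 0.241, 0.005, 1.335, 0, 1.571], TCP at [0.174, -0.469, 0.231] pointing down, gripper open.
Joint ranges: [-2.72, 2.72], [-1.05, 1.87], [-1.09, 1.28], [-1.99, 2.15], [-1.42, 1.44], [-3.14, 3.14]. Speed limits (rad/s): [2.79, 2.79, 3.14, 3.14, 3.14, 3.14].

### API

Orientations are given as a unit quaternion [x, y, z, w].
In Python, from workcell import * gives the robot as it stands.
- The arm moves only by the tool move_arm, never from a script. Its argument "motion" is a list of rows, each a list of 3 entries, a list of its own where there are three numbers: the finger opening in mm, from 0 to 85.4, then the shift along the tool's x, y, z in units of 50 mm (1.0 is 50 mm), then the turn about the tool's z in units of 6 degrees (1.0 is 6 degrees). In form: [[claw, [dx, dy, dz], roll], ...]. A call has exactly 10 rows; each row is the pose to reach, as a shift and turn from the pose commanded when the call began, along the tool's axes at that moment; what a row does not reach only later rows make up. A row lasts 1/10 s, in which the tool goes at most 50 mm and 8.59 degrees, less where a joint would pass 70% of its speed; a pose out of reach is approached as far as the arm can. A call with a gripper value outside its range is refused whole. The fingers move at their own pace and stop on an object; the grip force is fixed at half the most. Time passes only in rows, so rows that repeat a pose let the fingers close, or fill a call up. It gives the time, the measured TCP pose, the force and the opening at its end, in the units of the state.
- get_obs(): the state, without advancing time (a new reading comes with each control period).
- camera(name): name is "side" or "top" or "wrist"; returns a dict with "color" (384x512x3 uint8, red, green, blue), "fx", "fy", "cx", "cy" (pixels), "rvec" (rotation vector, rad) and "tvec" (3), from world to camera coordinates, as OpenCV has them; the wrist camera has in their place "mount" (4x4, takes a point from camera to tool coordinates, whose origin is the TCP and whose axes are the flange's). Camera axes: x right, y down, z forward; pixel columns grow to the right and rows downward; lengths in m; the calibration is good to about 2 mm. A picture is of the moment at which its call begins: read the wrist's pose just before it. There is no depth.
- job_done(): hands the job in, once; it reports no verdict.
The state is a dict: "clock": time; "joint_pos": joint angles; "joint_vel": joint speeds; "tau": joint torques, N m; "eef_pos": TCP position; "tool_rot": TCP orientation; "ft_force": force on the tool from outside, world axes, zero at the start; "ft_torque": the same for the moment, N m; "grip_width": finger opening in m.
Only numpy, scipy, OpenCV 4.12 (cv2) and the standard library are available. Lean on these libraries where they do the work, as an engineer would, in place of code of your own. Each camera call takes 0.05 s, during which the arm holds its last target.

### The job

Calibrate the small bench scale: its 500 g weight has toppled over on the desk, so stand it upright on the scale's platform inside the engraved circle and let go of it. Only then pick up the screwdriver, reach its blade through the port in the scale's front face and push the recessed calibration plunger fully in, and finish like that: the screwdriver still in the gripper and holding the plunger in, the weight standing alone on the platform. Do not push the other loose things on the desk about.

Things in the scene. Friction and masses are not known exactly. Their poses are not given: they have to be found in the camera images.
- scale: Grey compact bench scale, fixed, on the left of the desk, 190 mm deep (x) by 150 mm wide (y). Origin on the desk under the case; x points from its front face into the scale (away from the robot), z up. Front face at x = -95 mm, upright, 8 to 60 mm above the desk; a dark control deck behind it reaches 66 mm. The steel platform is 124 (x) by 140 (y) mm, centred at x = +30 mm.
- platform_centre (a point): Centre of the platform's top surface and of the engraved circle of 90 mm diameter; 66 mm above the desk. Axes as the scale. The platform is sprung and sinks about 2 mm under the weight.
- port_mouth (a point): Centre of the mouth of the calibration port: a round hole of 16 mm diameter with a chamfered steel collar, in the front face, 40 mm to the right of its middle (y = -40 mm in the scale's frame), 40 mm above the desk. The bore runs level along the scale's +x; the white plunger's face lies 20 mm inside. Axes as the scale. The collar stands 1.5 mm proud.
- port_plunger (a joint): Travel of the recessed plunger (12 mm diameter) into the scale, m: 0 = out, 0.004 = fully in. Sprung: about 1 N to start, 3 N fully in; returns when let go. Counts as pushed in above 0.003.
- weight: Loose steel 500 g knob weight: body 40 mm diameter and 46 mm long, neck 16 mm diameter, knob 25 mm diameter; 68 mm long in all. Origin at the centre of its flat base; z axis from the base to the knob; centre of mass 28 mm up. It starts lying on its side on the right of the desk (z level, axis 20 mm above the desk), knob roughly to the robot's right.
- screwdriver: Loose screwdriver lying on the front of the desk, 70 g. Its y axis runs along it, from the blade (-y) to the handle (+y); x across, z up. Origin on its underside, 14.5 mm below its axis. The handle is 29 mm thick and runs from y = 0 to +94 mm; the straight round shank, 6 mm thick, from y = 0 to the flat blade's tip at y = -94 mm. It starts with the blade pointing to the robot's left.
- brass_drift: Bystander, loose: hexagonal brass bar, 15 x 135 x 13 mm, lying near the front right; too thick for the port. To be left where it is.
- plug_gauge: Bystander, loose: steel plug gauge 118 mm long, 33 mm thick at its ends, lying on the right behind the weight. To be left where it is.
- loose_bush: Bystander, loose: turned steel bush, 36 mm wide and tall, standing near the front right. To be left where it is.
- steel_ring: Bystander, loose: plain steel ring, 30 mm wide, 12 mm tall, lying at the front left. To be left where it is.
- machine_front (a point): Middle of the front top edge of the fixed marking machine's base plate, between scale and weight; axes as the world. Keep clear of the machine: the plate (28 mm high, studs on it up to 62 mm) runs back along +x and 195 mm to either side in y; table and chuck from x = +220 mm, up to 230 mm above the desk; head overhanging from x = +235 mm, from 270 mm above the desk upwards.
- plunger_face (a point): Centre of the plunger's outer face; moves with it. Axes as the scale.

How it is judged:
On the way, in this order (a step that is already met when the one before it is completed fails the run):
1. the weight stands upright and free inside the circle on the platform (angle between weight's own z axis and vertical below 0.08 rad and horizontal distance between weight and platform_centre below 0.025 m and contact force between weight and scale above 3 N and contact force between weight and the fingers below 0.1 N and linear speed of weight below 0.02 m/s), for 0.3 s.
2. the screwdriver, held by the gripper, pushes the plunger in (value of joint port_plunger above 0.003 m and contact force between screwdriver and port_plunger above 1 N and contact force between screwdriver and the fingers above 1 N), for 0.3 s.
At the end, for the whole second after the job is handed in: The weight stands upright (within 0.08 rad) and untouched by the gripper on the platform, its axis within 25 mm of the circle's centre, at rest; the plunger is pushed in more than 3 mm by the screwdriver (over 1 N), which the gripper still holds clear of the desk (all of step 1 and all of step 2 and height (world z) of screwdriver above 0.012 m); the arm keeps its last pose, push and grip.
It fails at once if the plunger is pushed while the weight is not standing on the platform (value of joint port_plunger above 0.002 m and (horizontal distance between weight and platform_centre above 0.05 m or angle between weight's own z axis and vertical above 0.3 rad)).
It fails at once if another loose thing is pushed more than 30 mm from its place (distance of any of brass_drift, plug_gauge, loose_bush, steel_ring from where it was at the start of the episode above 0.03 m).
It also fails if it takes over 72 s, if anything falls off the work surface, if the arm or the gripper's body presses on something with over 40 N, if the wrist force passes 120 N, or if a joint passes its speed limit or range.

## Working session

There is one attempt and no reset: what is moved stays moved. The work goes in short steps, Python scripts to look and compute and a tool call to move; the robot and the scene stay as the last step left them, time stands still between calls to the robot, and variables do not carry over. Pictures are saved under pics/ and viewed, and the job is handed in when it is done.

Besides the shell and the picture viewer there is one more tool, called after ">>>" as a command line: name --argument value ..., lists and objects as JSON in quotes. move_arm: Moves the arm, as the interface text tells. Its arguments: {"type":"object","properties":{"motion":{"type":"array","items":{"type":"array"}}},"required":["motion"]}

```bash
ls; mkdir -p pics
python3 - <<'E'
from workcell import *
import cv2
o=get_obs(); print(o)
for n in ["side","top","wrist"]:
    c=camera(n); cv2.imwrite(f"pics/{n}0.png",cv2.resize(c["color"][:,:,::-1],(800,600),interpolation=cv2.INTER_CUBIC))
    print(n,{k:v for k,v in c.items() if k!="color"})
E
```

```text
pics
{'clock': 0.0, 'joint_pos': array([-1.21601028e+00,  2.41408305e-01,  3.70866255e-03,  1.33518006e+00,
        4.89197741e-06,  1.57079997e+00]), 'joint_vel': array([ 0.00010896,  0.00053948, -0.00130327, -0.00020586, -0.00015081,
       -0.00088713]), 'tau': array([ 7.03380174e-04, -3.72321582e+01,  2.52405775e+01,  1.69838819e-02,
        2.21311398e-04, -5.26373952e-06]), 'eef_pos': array([ 0.17347673, -0.46826732,  0.23040934]), 'tool_rot': array([ 9.84306863e-01,  1.76462218e-01, -1.81414846e-04, -1.02577237e-03]), 'ft_force': array([ 0.459928  , -0.96032407, -0.64904889]), 'ft_torque': array([-0.02432726, -0.00222461, -0.01324895]), 'grip_width': 0.08561868103550062}
side {'fx': 442.49426915422185, 'fy': 442.49426915422185, 'cx': 256.4761238414077, 'cy': 189.95375386962405, 'rvec': array([ 0.05802467,  2.78087053, -1.45266092]), 'tvec': array([0.56615291, 0.01489927, 1.90687809])}
top {'fx': 399.11157791908136, 'fy': 399.11157791908136, 'cx': 241.9923733732655, 'cy': 189.01394946019934, 'rvec': array([ 2.1220598 , -2.09717632,  0.22892113]), 'tvec': array([0.04403641, 0.58265482, 1.26886551])}
wrist {'fx': 272.6724727667279, 'fy': 272.6724727667279, 'cx': 254.6913765934642, 'cy': 192.27204327932446, 'mount': array([[-3.29299228e-04, -9.49180906e-01, -3.14730836e-01,
         8.14490627e-02],
       [ 9.99998949e-01,  1.31924394e-04, -1.44415147e-03,
        -5.02207513e-04],
       [ 1.41228167e-03, -3.14730980e-01,  9.49179865e-01,
        -1.42196954e-01],
       [ 0.00000000e+00,  0.00000000e+00,  0.00000000e+00,
         1.00000000e+00]])}
```

Run:
```python
import workcell
print([n for n in dir(workcell) if not n.startswith('_')])
print(getattr(workcell,'pinch_z',None))
```

```text
['Unreachable', 'camera', 'get_obs', 'job_done', 'pinch_z']
0.0187
```

View pics/side0.png

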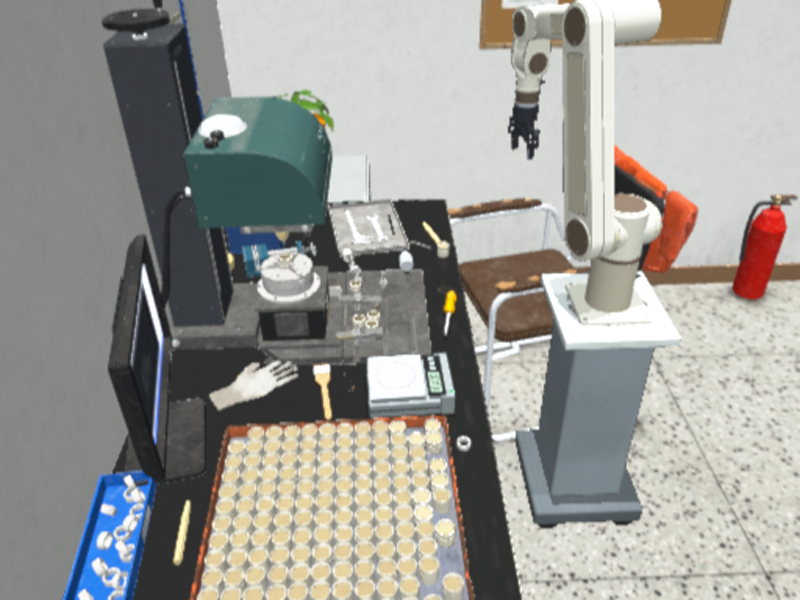

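View pics/top0.png

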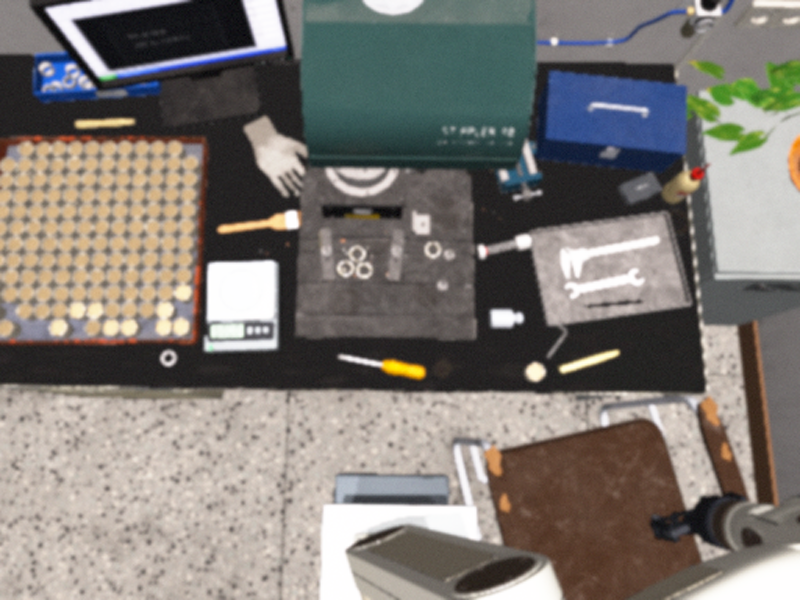

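View pics/wrist0.png

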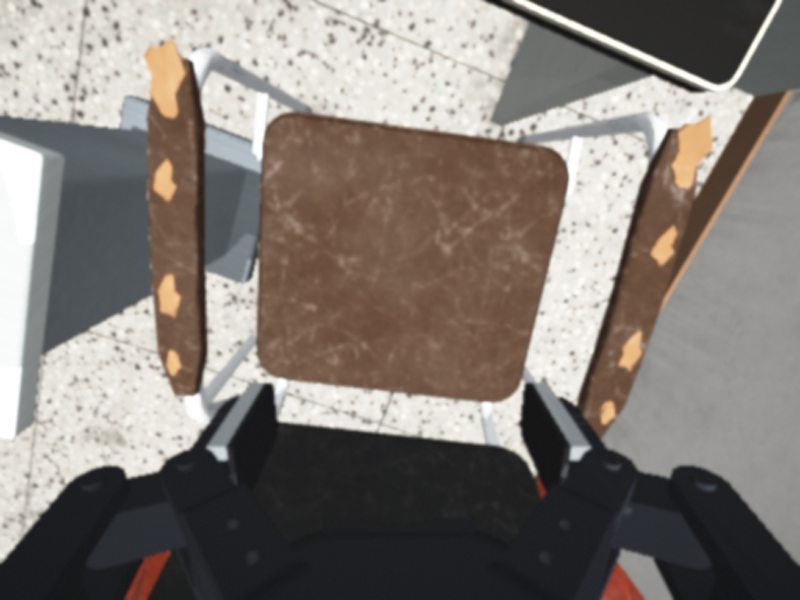

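```bash
cat > h.py <<'E'
import numpy as np, cv2
from scipy.spatial.transform import Rotation as R
import workcell as w
def cam(n):
    o=w.get_obs(); c=w.camera(n)
    if n=="wrist":
        T=np.eye(4);T[:3,:3]=R.from_quat(o["tool_rot"]).as_matrix();T[:3,3]=o["eef_pos"]
        M=T@c["mount"]
    else:
        M=np.eye(4);r=R.from_rotvec(c["rvec"]).as_matrix();M[:3,:3]=r.T;M[:3,3]=-r.T@c["tvec"]
    K=np.array([c["fx"],c["fy"],c["cx"],c["cy"]])
    return c["color"],K,M
def save(n,tag):
    im,K,M=cam(n); np.savez(f"{tag}.npz",im=im,K=K,M=M)
    cv2.imwrite(f"pics/{tag}.png",cv2.resize(im[:,:,::-1],(800,600),interpolation=cv2.INTER_CUBIC))
def crop(tag,u0,v0,u1,v1,s,out):
    im=np.load(tag+".npz")["im"][v0:v1,u0:u1,::-1]
    cv2.imwrite(f"pics/{out}.png",cv2.resize(im,None,fx=s,fy=s,interpolation=cv2.INTER_CUBIC))
def ray(tag,u,v):
    d=np.load(tag+".npz");K=d["K"];M=d["M"]
    r=M[:3,:3]@np.array([(u-K[2])/K[0],(v-K[3])/K[1],1.]);return M[:3,3],r/np.linalg.norm(r)
def atz(tag,u,v,z):
    p,r=ray(tag,u,v);return p+r*(z-p[2])/r[2]
def tri(*obs):
    A=np.zeros((3,3));b=np.zeros(3);L=[ray(*o) for o in obs]
    for p,r in L: P=np.eye(3)-np.outer(r,r);A+=P;b+=P@p
    x=np.linalg.solve(A,b);return x,[round(1000*np.linalg.norm((np.eye(3)-np.outer(r,r))@(x-p)),1) for p,r in L]
def proj(tag,X):
    d=np.load(tag+".npz");K=d["K"];M=d["M"];c=M[:3,:3].T@(np.array(X)-M[:3,3]);return K[0]*c[0]/c[2]+K[2],K[1]*c[1]/c[2]+K[3]
def st():
    o=w.get_obs();print("t",o["clock"],"p",o["eef_pos"].round(4),"x-axis",R.from_quat(o["tool_rot"]).as_matrix()[:,0].round(3),"z",R.from_quat(o["tool_rot"]).as_matrix()[:,2].round(3),"F",o["ft_force"].round(1),"g",round(o["grip_width"],4),"q",o["joint_pos"].round(2))
E
python3 - <<'E'
from h import *
np.set_printoptions(precision=4,suppress=True)
save("top","t0");save("side","s0")
crop("t0",120,150,300,255,4,"t0a");crop("t0",290,140,430,255,5,"t0b")
f=.64
for n,u,v,z in [("weight base",490,318,.02),("knob",523,318,.02),("sd tip",338,356,.0145),("sd end",425,373,.0145),("ring",168,357,.01),("scaleFL",205,348,.06),("scaleFR",278,348,.06),("bush",535,371,.03),("plugL",480,250,.017),("machFL",297,337,.028),("machFR",476,337,.028)]:
    print(n,atz("t0",u*f,v*f,z))
st()
E
```

```text
weight base [ 0.5435 -0.1946  0.02  ]
knob [ 0.5444 -0.2669  0.02  ]
sd tip [0.4569 0.1362 0.0145]
sd end [ 0.4224 -0.0522  0.0145]
ring [0.4509 0.5055 0.01  ]
scaleFL [0.4651 0.4128 0.06  ]
scaleFR [0.4669 0.2597 0.06  ]
bush [ 0.428  -0.2858  0.03  ]
plugL [ 0.6989 -0.1768  0.017 ]
machFL [0.4954 0.2249 0.028 ]
machFR [ 0.5    -0.1617  0.028 ]
t 0.25 p [ 0.1736 -0.4686  0.2309] x-axis [0.938 0.347 0.   ] z [-0.     0.001 -1.   ] F [ 0.3  0.2 -0.4] g 0.0853 q [-1.22  0.24  0.    1.34  0.    1.57]
```

View pics/t0a.png

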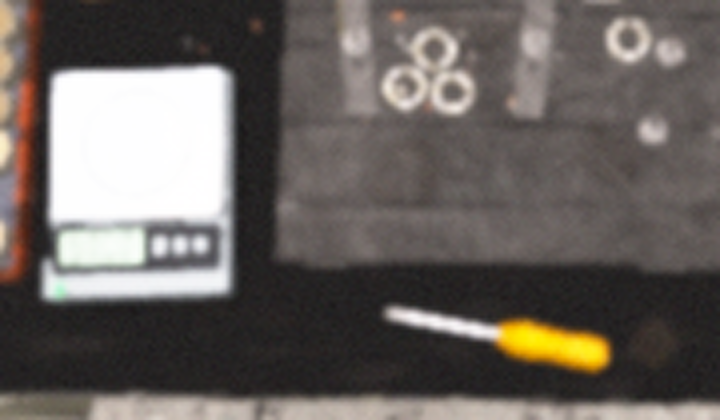

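View pics/t0b.png

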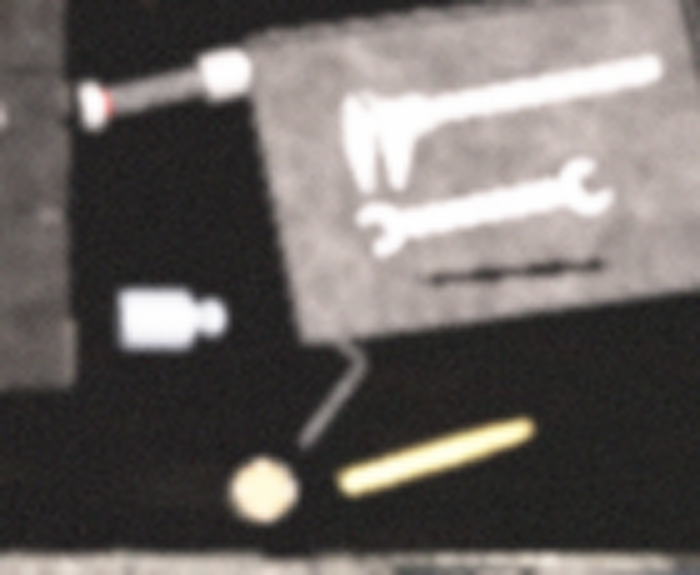

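>>> move_arm --motion '[[85,[0.85,-0.17,0.06],-1.2],[85,[1.8,-0.35,0.12],-2.4],[85,[2.75,-0.55,0.2],-3.7],[85,[3.7,-0.75,0.3],-5],[85,[4.65,-0.95,0.35],-6.3],[85,[5.6,-1.15,0.4],-7.6],[85,[6.55,-1.35,0.5],-8.9],[85,[7.5,-1.55,0.6],-10.2],[85,[8.4,-1.7,0.6],-11.5],[85,[8.5,-1.73,0.6],-11.6]]'

```text
clock: 1.25
eef_pos: [0.546, -0.2368, 0.2001]
tool_rot: [0.705, 0.709, 0.001, -0.0]
ft_force: [-0.2, 0.3, -0.7]
grip_width: 0.0852
```

Run:
```python
from h import *
st();save("wrist","w1");st()
```

```text
t 1.25 p [ 0.546  -0.2368  0.2001] x-axis [-0.007  1.     0.001] z [ 0.001  0.001 -1.   ] F [-0.2  0.3 -0.7] g 0.0852 q [-0.41  0.44  0.22  1.34  0.    1.15]
t 1.3 p [ 0.5446 -0.2376  0.2002] x-axis [-0.004  1.     0.001] z [-0.     0.001 -1.   ] F [-0.9 -0.   0. ] g 0.085 q [-0.41  0.44  0.21  1.34  0.    1.16]
```

View pics/w1.png

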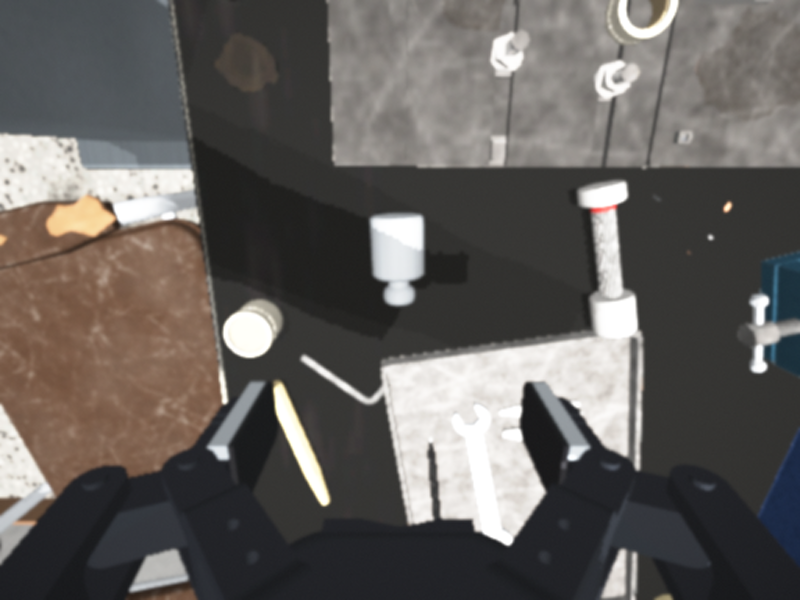

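Run:
```python
from h import *
np.set_printoptions(precision=4,suppress=True)
save("wrist","w2");crop("w2",200,120,330,215,6,"w2c");crop("t0",305,185,345,220,18,"t0w")
f=.64
print(atz("w2",398*f,216*f,.03),atz("w2",400*f,304*f,.02),atz("w2",399*f,292*f,.02))
print(tri(("w2",398*f,216*f),("t0",490*f,318*f)),tri(("w2",399*f,304*f),("t0",523*f,318*f)))
```

```text
[ 0.5446 -0.1947  0.03  ] [ 0.5464 -0.2654  0.02  ] [ 0.5456 -0.2554  0.02  ]
(array([ 0.5447, -0.1964,  0.0126]), [np.float64(0.5), np.float64(0.5)]) (array([ 0.5458, -0.2686,  0.0113]), [np.float64(0.3), np.float64(0.3)])
```

View pics/w2c.png

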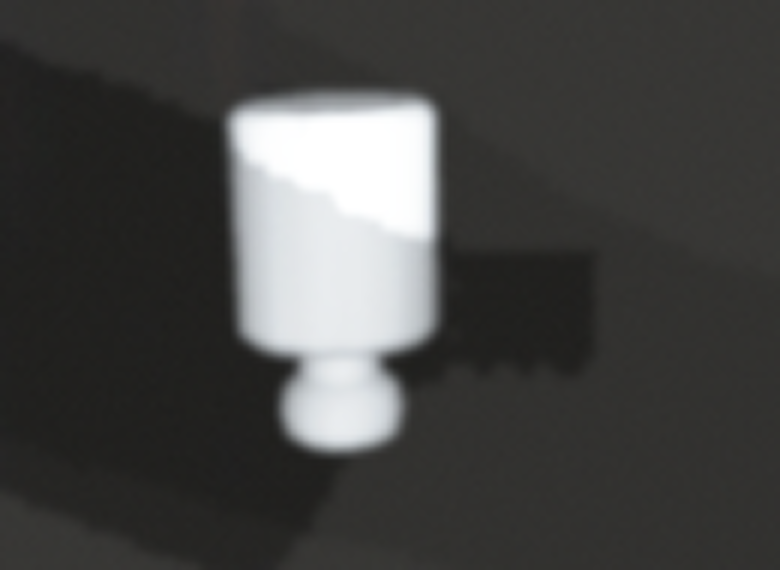

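View pics/t0w.png

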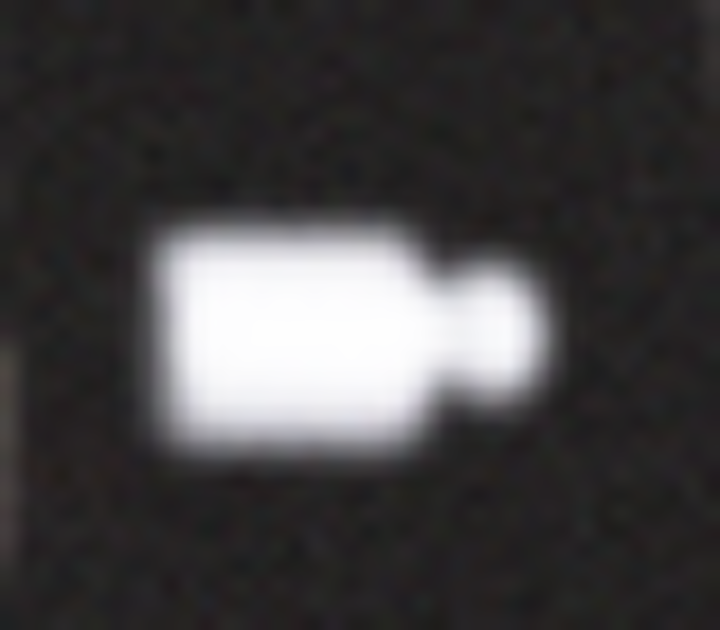

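Run:
```python
from h import *
np.set_printoptions(precision=4,suppress=True)
st()
k=(200+342/6,120+408/6)
print(atz("w2",*k,.02),atz("t0",305+490/18,185+333/18,.02),tri(("w2",*k),("t0",305+490/18,185+333/18)))
print("body ctr",atz("w2",200+338/6,120+225/6,.03))
```

```text
t 1.35 p [ 0.5429 -0.2389  0.2005] x-axis [-0.001  1.     0.   ] z [-0.001  0.    -1.   ] F [-0.7 -0.3  0.2] g 0.0853 q [-0.41  0.44  0.21  1.34 -0.    1.16]
[ 0.5476 -0.2568  0.02  ] [ 0.5444 -0.2583  0.02  ] (array([ 0.5478, -0.2627,  0.0012]), [np.float64(0.0), np.float64(0.0)])
body ctr [ 0.5465 -0.2167  0.03  ]
```

>>> move_arm --motion '[[85,[-0.1,0.02,0.4],0],[85,[-0.2,0.04,0.8],0],[85,[-0.3,0.05,1.2],0],[85,[-0.38,0.05,1.6],0],[85,[-0.38,0.05,2.0],0],[85,[-0.38,0.05,2.2],0],[85,[-0.38,0.05,2.2],0],[85,[-0.38,0.05,2.2],0],[85,[-0.38,0.05,2.2],0],[85,[-0.38,0.05,2.2],0]]'

```text
clock: 2.35
eef_pos: [0.5454, -0.2595, 0.0926]
tool_rot: [0.708, 0.707, 0.0, 0.001]
ft_force: [0.1, -0.1, 0.2]
grip_width: 0.0849
```

Run:
```python
from h import *
st();save("wrist","w3");st()
```

```text
t 2.35 p [ 0.5454 -0.2595  0.0926] x-axis [ 0.001  1.    -0.001] z [ 0.002 -0.001 -1.   ] F [ 0.1 -0.1  0.2] g 0.0849 q [-0.44  0.53  0.07  1.1  -0.    1.13]
t 2.4 p [ 0.5453 -0.2593  0.0924] x-axis [ 0.001  1.    -0.001] z [ 0.002 -0.001 -1.   ] F [ 0.   0.7 -0.3] g 0.0853 q [-0.44  0.53  0.06  1.1  -0.    1.13]
```

View pics/w3.png

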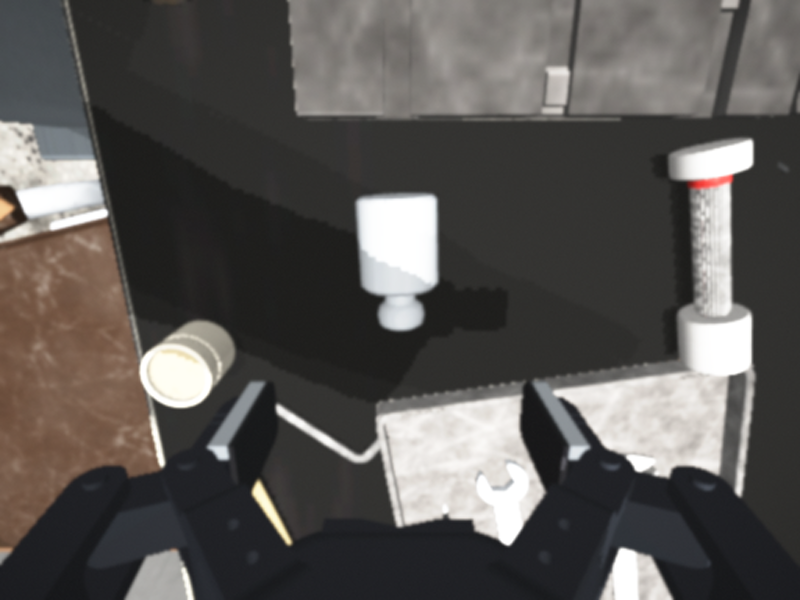

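Run:
```python
from h import *
np.set_printoptions(precision=4,suppress=True)
f=.64
for u,v in [(401,313),(400,329),(397,195)]: print(atz("w3",u*f,v*f,.02))
print("tray",[atz("w3",u*f,v*f,.005) for u,v in [(378,402),(560,382),(680,365)]])
print(tri(("w2",257,188),("w3",401*f,313*f),("t0",305+490/18,185+333/18)))
```

```text
[ 0.5474 -0.256   0.02  ]
[ 0.5469 -0.2653  0.02  ]
[ 0.5454 -0.1944  0.02  ]
tray [array([ 0.5334, -0.3198,  0.005 ]), array([ 0.644 , -0.3062,  0.005 ]), array([ 0.7146, -0.295 ,  0.005 ])]
(array([ 0.5477, -0.2625,  0.0021]), [np.float64(0.2), np.float64(0.1), np.float64(0.0)])
```

>>> move_arm --motion '[[85,[0.03,0.03,0.3],0],[85,[0.05,0.03,0.6],0],[85,[0.05,0.03,0.9],0],[85,[0.05,0.03,1.2],0],[85,[0.05,0.03,1.4],0],[85,[0.05,0.03,1.55],0],[85,[0.05,0.03,1.65],0],[85,[0.05,0.03,1.72],0],[85,[0.05,0.03,1.72],0],[85,[0.05,0.03,1.72],0]]'

```text
clock: 3.4
eef_pos: [0.5465, -0.2568, 0.0058]
tool_rot: [0.708, 0.707, 0.0, 0.0]
ft_force: [-0.1, -0.6, 0.5]
grip_width: 0.0852
```

Run:
```python
from h import *
st();save("wrist","w4")
```

```text
t 3.4 p [ 0.5465 -0.2568  0.0058] x-axis [ 0.001  1.    -0.   ] z [ 0.001 -0.    -1.   ] F [-0.1 -0.6  0.5] g 0.0852 q [-0.44  0.62 -0.03  0.92  0.    1.13]
```

View pics/w4.png

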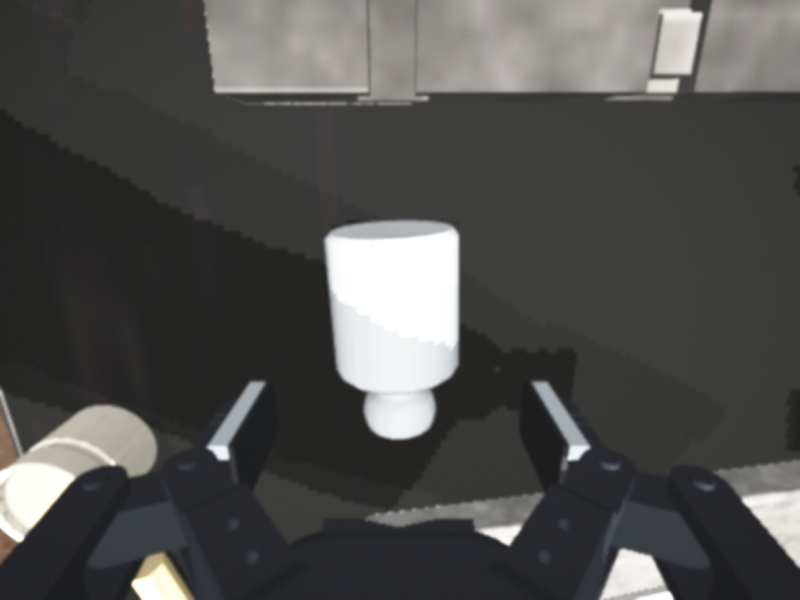

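>>> move_arm --motion '[[85,[-0.04,0,0],0],[60,[-0.04,0,0],0],[40,[-0.04,0,0],0],[20,[-0.04,0,0],0],[15,[-0.04,0,0],0],[15,[-0.04,0,0],0],[15,[-0.04,0,0],0],[15,[-0.04,0,0],0],[15,[-0.04,0,0],0],[15,[-0.04,0,0],0]]'

```text
clock: 4.45
eef_pos: [0.5463, -0.2587, 0.0055]
tool_rot: [0.708, 0.707, 0.0, 0.0]
ft_force: [-0.8, 0.5, 2.7]
grip_width: 0.0212
```

Run:
```python
from h import *
st();save("wrist","w5")
```

```text
t 4.45 p [ 0.5463 -0.2587  0.0055] x-axis [ 0.001  1.    -0.   ] z [ 0. -0. -1.] F [-0.8  0.5  2.7] g 0.0212 q [-0.44  0.62 -0.03  0.92 -0.    1.13]
```

View pics/w5.png

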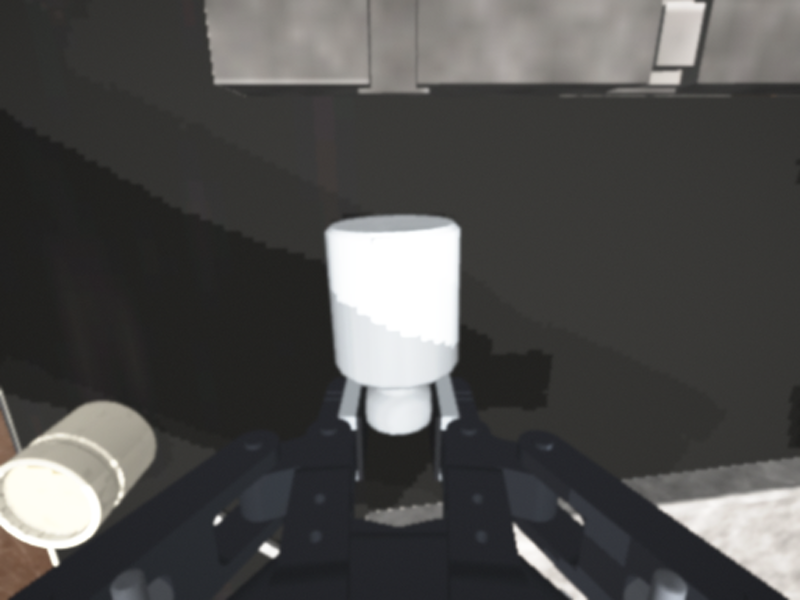

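>>> move_arm --motion '[[15,[0,0,-0.1],0],[15,[0,0,-0.2],0],[15,[0,0,-0.3],0],[15,[0,0,-0.4],0],[15,[0,0,-0.5],0],[15,[0,0,-0.6],0],[15,[0,0,-0.7],0],[15,[0,0,-0.8],0],[15,[0,0,-0.9],0],[15,[0,0,-1.0],0]]'

```text
clock: 5.5
eef_pos: [0.5461, -0.2586, 0.0558]
tool_rot: [0.708, 0.707, 0.0, 0.0]
ft_force: [-0.3, 0.2, -4.8]
grip_width: 0.0216
```

Run:
```python
from h import *
st();save("wrist","w6")
```

```text
t 5.5 p [ 0.5461 -0.2586  0.0558] x-axis [ 0.001  1.    -0.   ] z [ 0. -0. -1.] F [-0.3  0.2 -4.8] g 0.0216 q [-0.44  0.57  0.02  1.03 -0.    1.13]
```

View pics/w6.png

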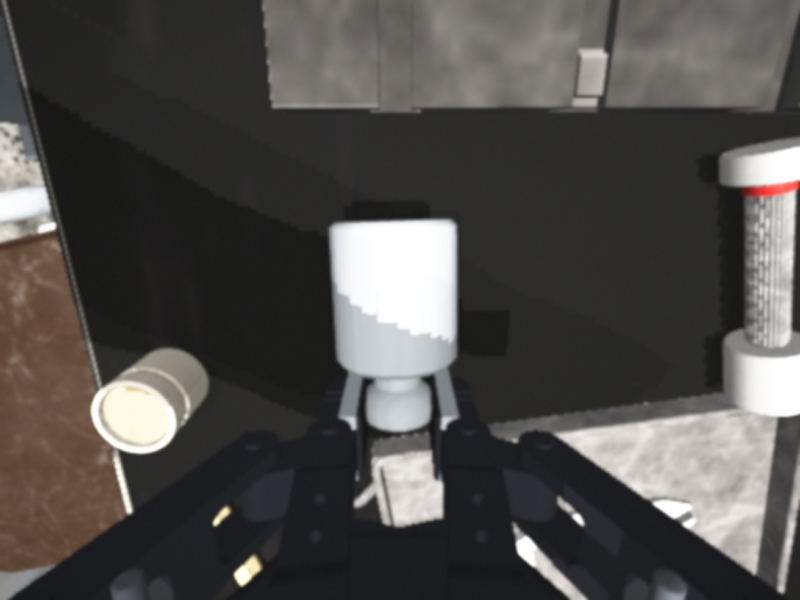

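>>> move_arm --motion '[[15,[0,0,-0.9],0],[15,[0,0,-1.7],0],[15,[0,0,-2.2],0],[15,[0,0,-2.5],0],[15,[0,0,-2.6],0],[15,[0,0,-2.4],0],[15,[0,0,-1.9],0],[15,[0,0,-1.2],0],[15,[0,0,-2.0],0],[15,[0,0,-2.3],0]]'

```text
clock: 6.55
eef_pos: [0.543, -0.257, 0.1657]
tool_rot: [0.708, 0.707, -0.002, -0.005]
ft_force: [1.7, -1.1, -2.6]
grip_width: 0.0216
```

Run:
```python
from h import *
st();save("wrist","w7")
```

```text
t 6.55 p [ 0.543  -0.257   0.1657] x-axis [0.001 1.    0.005] z [-0.009  0.005 -1.   ] F [ 1.7 -1.1 -2.6] g 0.0216 q [-0.44  0.48  0.18  1.28  0.    1.13]
```

View pics/w7.png

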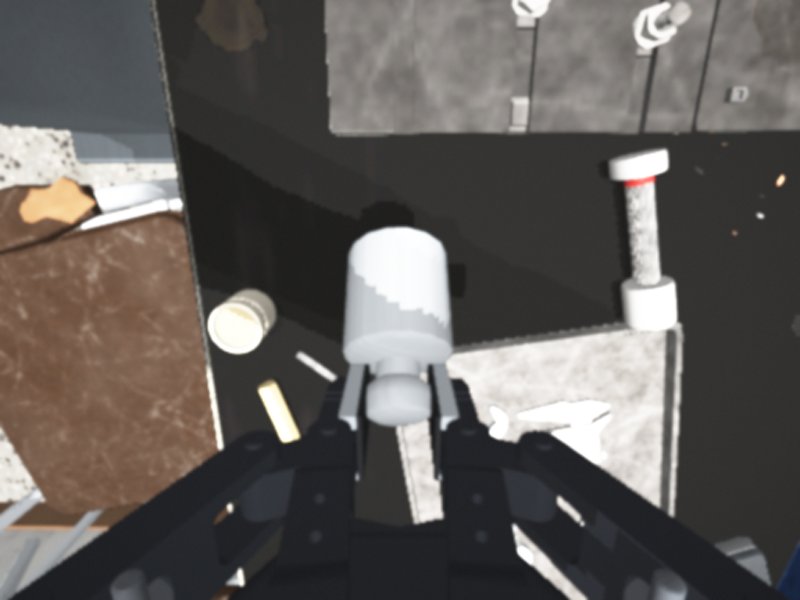

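>>> move_arm --motion '[[15,[0,0,0.3],0],[15,[0,0,0.9],0],[15,[0,0,0.0],0],[15,[0,0,-0.5],0],[15,[0,0,-0.7],0],[15,[0,0,-0.5],0],[15,[0,0,0.1],0],[15,[0,0,0.9],0],[15,[0,0,0],0],[15,[0,0,-0.4],0]]'

```text
clock: 7.6
eef_pos: [0.5406, -0.2559, 0.1826]
tool_rot: [0.708, 0.707, -0.003, -0.008]
ft_force: [2.9, -1.5, -2.6]
grip_width: 0.0209
```

Run:
```python
from h import *
st();save("wrist","w8")
```

```text
t 7.6 p [ 0.5406 -0.2559  0.1826] x-axis [0.001 1.    0.007] z [-0.015  0.007 -1.   ] F [ 2.9 -1.5 -2.6] g 0.0209 q [-0.44  0.47  0.21  1.33  0.    1.13]
```

View pics/w8.png

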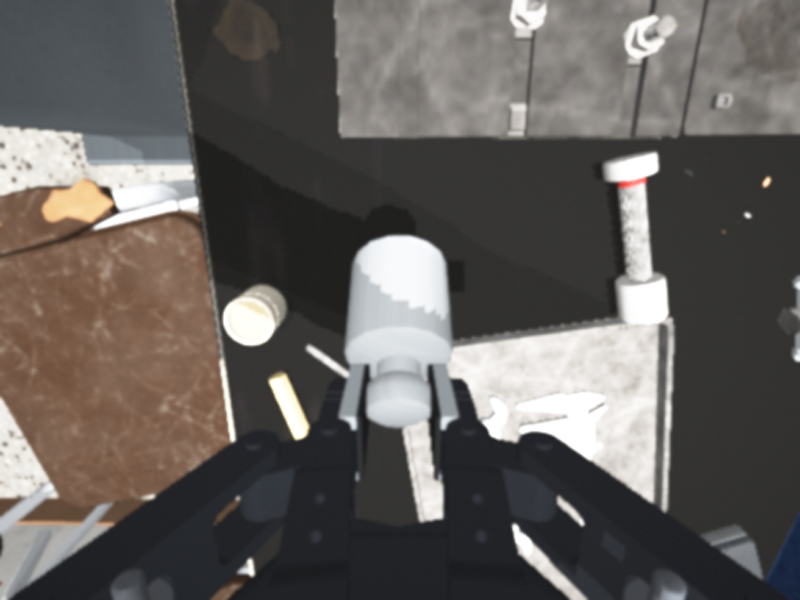

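```bash
cat >> h.py <<'E'
def fitw(rows_base_top,row_should_low,widths=None,mount=None):
    pass
E
python3 - <<'E'
from h import *
c=w.camera("wrist");Mi=np.linalg.inv(c["mount"])
def pr(X):
    q=Mi[:3,:3]@np.array(X).T+Mi[:3,3:];return c["fx"]*q[0]/q[2]+c["cx"],c["fy"]*q[1]/q[2]+c["cy"]
t=np.linspace(0,2*np.pi,60)
for kx,kz in [(0.002,-.0145),(0.002,-.0187)]:
  for th in range(0,91,10):
    a=np.radians(th);d=np.array([np.sin(a),0,np.cos(a)]) # from knob to base; tilt from vertical toward tool +x
    e=np.array([np.cos(a),0,-np.sin(a)]);f=np.array([0,1,0])
    P=np.array([kx,0,kz])
    def circ(L,r):return [P+d*L+r*(np.cos(s)*e+np.sin(s)*f) for s in t]
    r=[]
    for L,rad in [(60,20),(14,20),(0,12.5)]:
        u,v=pr(circ(L/1000,rad/1000));r+=[v.min()/.64,v.max()/.64,(u.max()-u.min())/.64]
    print(kz,th,np.round(r))
E
```

```text
-0.0145 0 [295. 373.  84. 334. 429. 107. 371. 435.  73.]
-0.0145 10 [277. 351.  86. 333. 418. 108. 375. 431.  73.]
-0.0145 20 [260. 329.  88. 333. 407. 109. 379. 426.  73.]
-0.0145 30 [244. 309.  92. 336. 396. 110. 385. 420.  73.]
-0.0145 40 [231. 289.  96. 341. 386. 112. 391. 415.  73.]
-0.0145 50 [222. 271. 102. 349. 375. 113. 398. 409.  73.]
-0.0145 60 [217. 254. 108. 359. 366. 115. 403. 405.  73.]
-0.0145 70 [217. 240. 116. 357. 371. 117. 397. 412.  73.]
-0.0145 80 [224. 228. 125. 349. 384. 119. 391. 419.  73.]
-0.0145 90 [220. 241. 135. 343. 399. 121. 386. 425.  73.]
-0.0187 0 [298. 377.  86. 339. 436. 110. 377. 442.  75.]
-0.0187 10 [279. 355.  87. 337. 425. 110. 381. 438.  75.]
-0.0187 20 [262. 333.  90. 338. 413. 112. 386. 433.  75.]
-0.0187 30 [246. 312.  94. 341. 402. 113. 392. 427.  75.]
-0.0187 40 [233. 292.  99. 347. 391. 115. 398. 421.  75.]
-0.0187 50 [224. 274. 104. 355. 381. 116. 405. 415.  75.]
-0.0187 60 [218. 257. 111. 365. 371. 118. 409. 413.  75.]
-0.0187 70 [219. 242. 119. 362. 378. 121. 403. 420.  75.]
-0.0187 80 [227. 230. 129. 354. 392. 123. 397. 427.  75.]
-0.0187 90 [221. 244. 140. 347. 407. 125. 391. 434.  75.]
```

>>> move_arm --motion '[[15,[0.9,-0.3,-0.1],0.6],[15,[1.8,-0.6,-0.2],1.6],[15,[2.7,-0.9,-0.3],2.8],[15,[3.6,-1.2,-0.4],4.0],[15,[4.5,-1.5,-0.4],5.2],[15,[5.4,-1.8,-0.4],6.4],[15,[6.3,-2.1,-0.4],7.6],[15,[7.2,-2.4,-0.4],8.8],[15,[7.9,-2.65,-0.4],9.7],[15,[8.2,-2.7,-0.4],10]]'

```text
clock: 8.7
eef_pos: [0.4091, 0.1543, 0.2082]
tool_rot: [0.966, 0.259, -0.001, -0.001]
ft_force: [0.5, -0.6, -5.2]
grip_width: 0.0214
```

Run:
```python
from h import *
st();save("wrist","w9")
```

```text
t 8.7 p [0.4091 0.1543 0.2082] x-axis [ 0.866  0.501 -0.002] z [-0.003  0.001 -1.   ] F [ 0.5 -0.6 -5.2] g 0.0214 q [ 0.36  0.13 -0.19  1.25  0.    2.98]
```

View pics/w9.png

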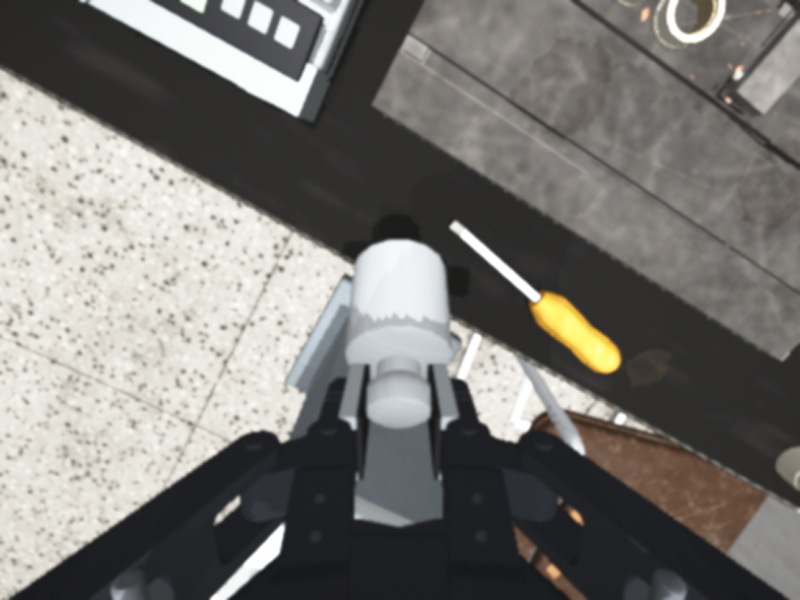

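>>> move_arm --motion '[[15,[-0.2,0,0.1],0],[15,[-0.6,0,0.3],0],[15,[-1.05,0,0.5],0],[15,[-1.5,0,0.7],0],[15,[-1.05,0,0.5],0],[15,[-0.6,0,0.3],0],[15,[-0.2,0,0.2],0],[15,[0.1,0,0.1],0],[15,[0.3,0,0],0],[15,[0.4,0,0],0]]'

```text
clock: 9.75
eef_pos: [0.4297, 0.1616, 0.209]
tool_rot: [0.966, 0.258, -0.0, 0.0]
ft_force: [-0.0, 0.5, -4.9]
grip_width: 0.0214
```

Run:
```python
from h import *
st();save("wrist","w10")
```

```text
t 9.75 p [0.4297 0.1616 0.209 ] x-axis [ 0.867  0.499 -0.   ] z [-0. -0. -1.] F [-0.   0.5 -4.9] g 0.0214 q [ 0.36  0.17 -0.14  1.26 -0.    2.98]
```

View pics/w10.png

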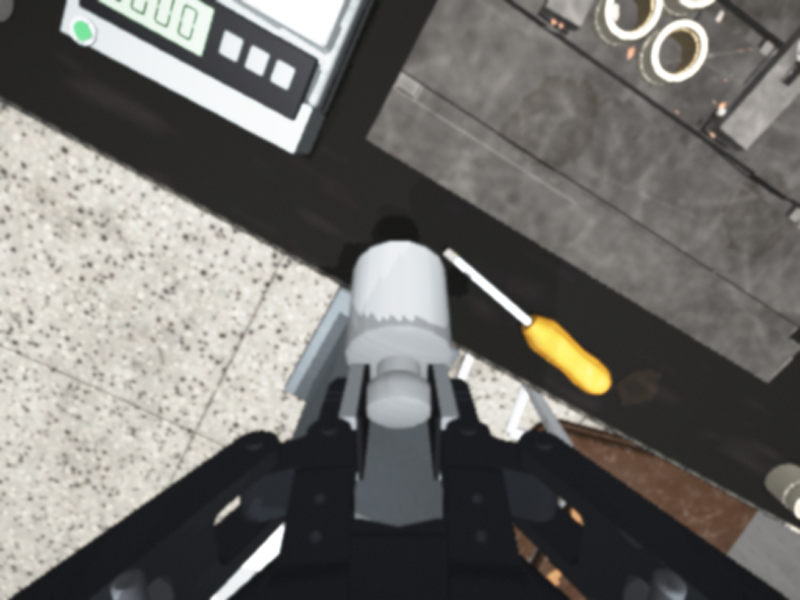

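Run:
```python
from h import *
crop("w10",30,0,245,110,3.7,"w10c")
```

```text
(no output)
```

View pics/w10c.png

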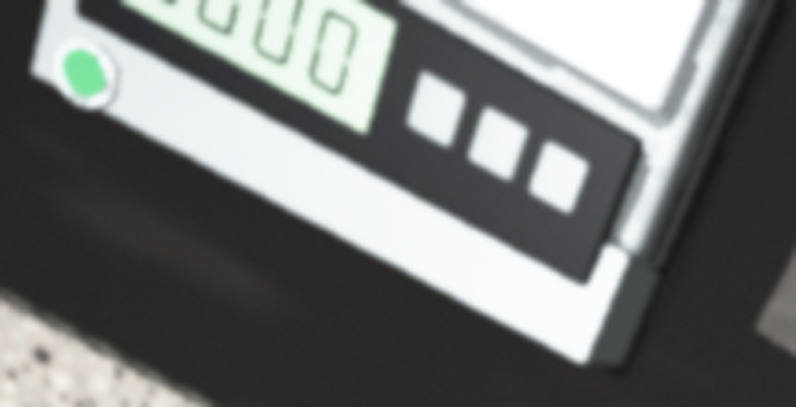

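Run:
```python
from h import *
np.set_printoptions(precision=4,suppress=True)
g=lambda u,v,z:atz("w10",30+u/3.7,v/3.7,z)
for n,u,v,z in [("FL",32,75,.06),("FR",585,362,.06),("deckFR",583,283,.066),("deckBR",640,140,.066),("blockBR",632,252,.06),("platFR",665,118,.066),("footFR",620,368,.008)]: print(n,g(u,v,z))
st()
```

```text
FL [0.4621 0.4133 0.06  ]
FR [0.4698 0.2631 0.06  ]
deckFR [0.4878 0.2708 0.066 ]
deckBR [0.5249 0.2727 0.066 ]
blockBR [0.5008 0.2642 0.06  ]
platFR [0.5324 0.2694 0.066 ]
footFR [0.4683 0.2634 0.008 ]
t 9.8 p [0.4298 0.1617 0.2089] x-axis [ 0.867  0.499 -0.001] z [-0.001 -0.    -1.   ] F [ 0.5  0.6 -4.9] g 0.0212 q [ 0.36  0.17 -0.14  1.26  0.    2.98]
```

>>> move_arm --motion '[[15,[0.1,0,0],-1.2],[15,[0.2,0,0],-2.4],[15,[0.4,0,0.1],-3.6],[15,[0.6,0,0.2],-4.8],[15,[0.8,0,0.4],-6.0],[15,[0.95,0,0.8],-7.2],[15,[1.1,0,1.2],-8.4],[15,[1.15,0,1.6],-9.6],[15,[1.15,0,1.9],-10.3],[15,[1.15,0,2.0],-10.3]]'

```text
clock: 10.8
eef_pos: [0.4764, 0.1889, 0.1072]
tool_rot: [0.696, 0.718, -0.003, -0.001]
ft_force: [-0.3, -1.0, -4.1]
grip_width: 0.0213
```

Run:
```python
from h import *
save("wrist","w11");save("side","s11");st();crop("s11",180,180,340,300,5,"s11c")
```

```text
t 10.9 p [0.4774 0.1894 0.1088] x-axis [-0.028  1.    -0.001] z [-0.003 -0.001 -1.   ] F [ 0.9 -0.8 -4.5] g 0.0209 q [ 0.38  0.36 -0.17  1.05 -0.    1.92]
```

View pics/w11.png

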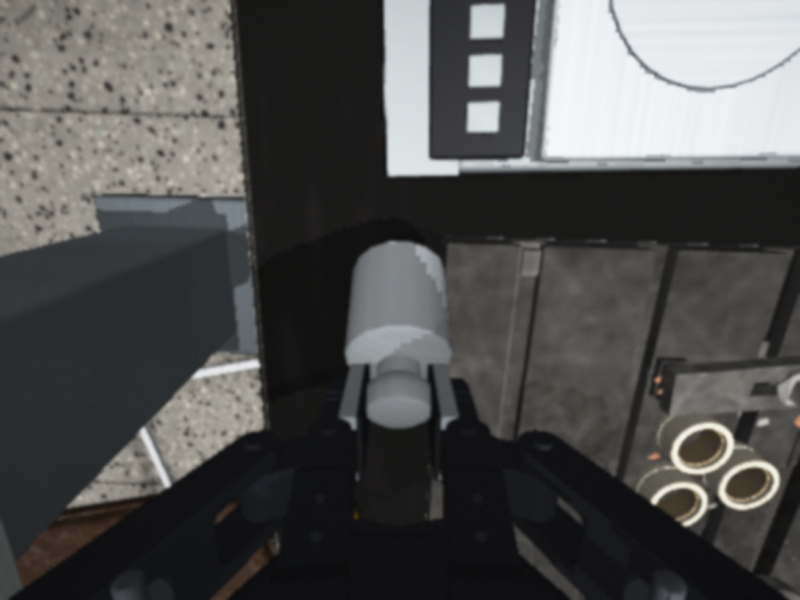

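View pics/s11c.png

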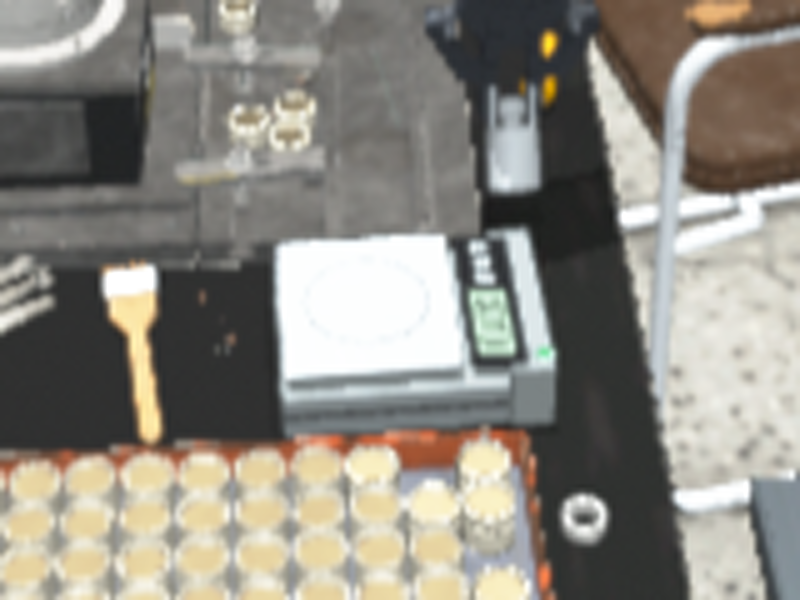

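>>> move_arm --motion '[[15,[0,0,0.3],0],[15,[0,0,0.65],0],[15,[0.1,0,0.8],0],[15,[0.2,0,0.8],0],[15,[0.3,0,0.8],0],[15,[0.4,0,0.8],0],[15,[0.5,0,0.78],0],[15,[0.6,0,0.76],0],[15,[0.7,0,0.74],0],[15,[0.75,0,0.72],0]]'

```text
clock: 11.9
eef_pos: [0.4785, 0.225, 0.0755]
tool_rot: [0.697, 0.717, -0.001, 0.003]
ft_force: [0.4, -7.8, -0.4]
grip_width: 0.0215
```

Run:
```python
from h import *
save("wrist","w12");st()
```

```text
t 11.95 p [0.4786 0.2257 0.0756] x-axis [-0.029  1.    -0.005] z [ 0.003 -0.005 -1.   ] F [ 0.1 -7.9  0.2] g 0.0217 q [ 0.44  0.42 -0.17  0.98 -0.01  1.99]
```

View pics/w12.png

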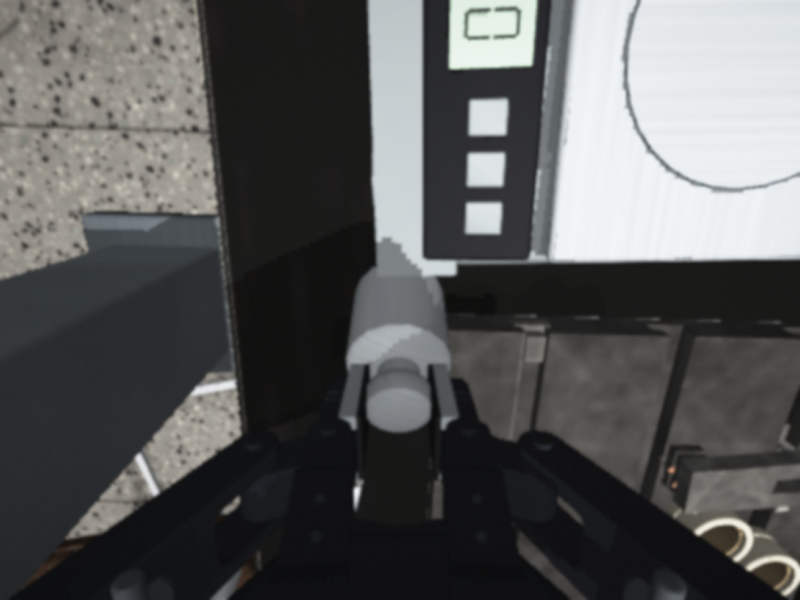

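>>> move_arm --motion '[[15,[0.05,0,-0.03],0],[15,[0.1,0,-0.06],0],[15,[0.15,0,-0.09],0],[15,[0.2,0,-0.11],0],[15,[0.25,0,-0.13],0],[15,[0.3,0,-0.14],0],[15,[0.34,0,-0.15],0],[15,[0.36,0,-0.15],0],[15,[0.36,0,-0.15],0],[15,[0.36,0,-0.15],0]]'

```text
clock: 12.95
eef_pos: [0.4776, 0.2442, 0.0823]
tool_rot: [0.697, 0.717, -0.001, 0.002]
ft_force: [1.0, -8.9, 1.1]
grip_width: 0.0209
```

Run:
```python
from h import *
save("wrist","w13");st()
```

```text
t 13.0 p [0.4777 0.2442 0.0823] x-axis [-0.029  1.    -0.004] z [ 0.001 -0.003 -1.   ] F [ 1.  -8.2 -0.2] g 0.0209 q [ 0.47  0.42 -0.14  1.   -0.    2.02]
```

View pics/w13.png

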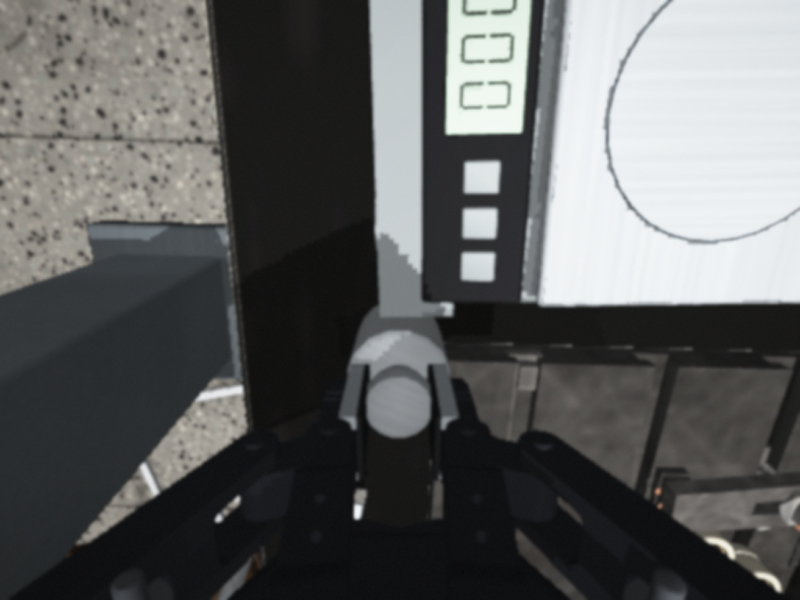

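>>> move_arm --motion '[[15,[-0.15,0,-0.1],0],[15,[-0.2,0,-0.5],0],[15,[-0.2,0,-1.0],0],[15,[-0.1,0.1,-1.4],0],[15,[0.2,0.6,-1.6],0],[15,[0.6,1.1,-1.6],0],[15,[1.0,1.5,-1.6],0],[15,[1.4,1.9,-1.6],0],[15,[1.75,2.2,-1.6],0],[15,[1.87,2.32,-1.6],0]]'

```text
clock: 14.0
eef_pos: [0.5909, 0.346, 0.1609]
tool_rot: [0.696, 0.718, 0.001, -0.002]
ft_force: [-0.8, -0.9, -5.9]
grip_width: 0.0216
```

Run:
```python
from h import *
save("wrist","w14");save("side","s14");save("top","t14");st();crop("s14",200,150,320,250,6,"s14c");crop("t14",110,140,210,230,7,"t14c")
```

```text
t 14.15 p [0.5898 0.3437 0.1609] x-axis [-0.031  1.     0.001] z [-0.002  0.001 -1.   ] F [-0.   0.2 -5.7] g 0.0215 q [0.53 0.65 0.45 1.38 0.   2.07]
```

View pics/w14.png

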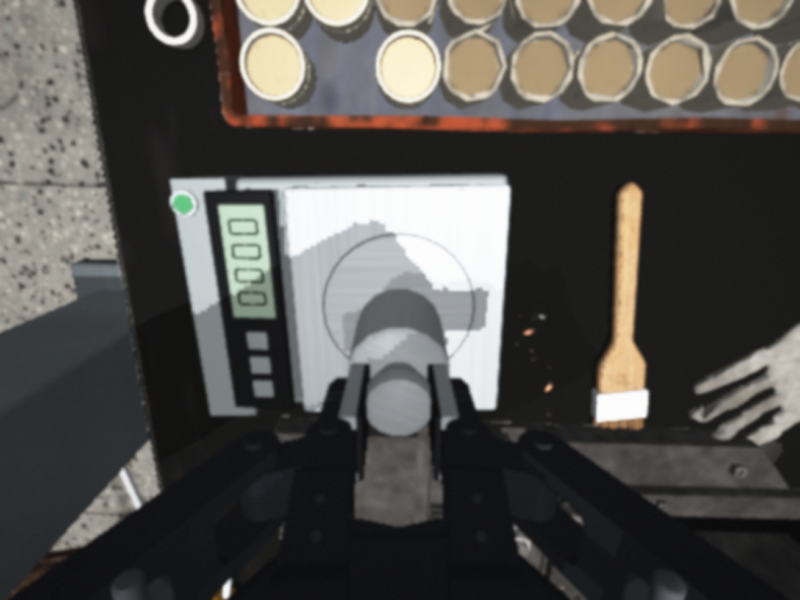

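View pics/s14c.png

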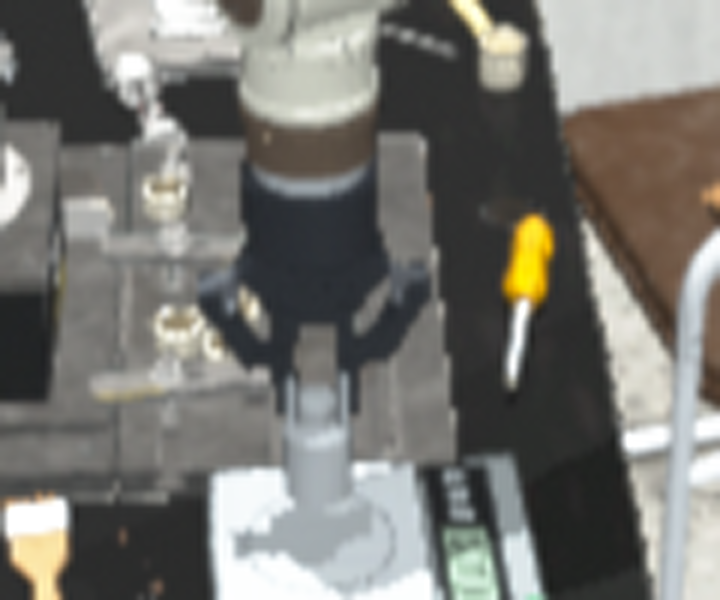

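View pics/t14c.png

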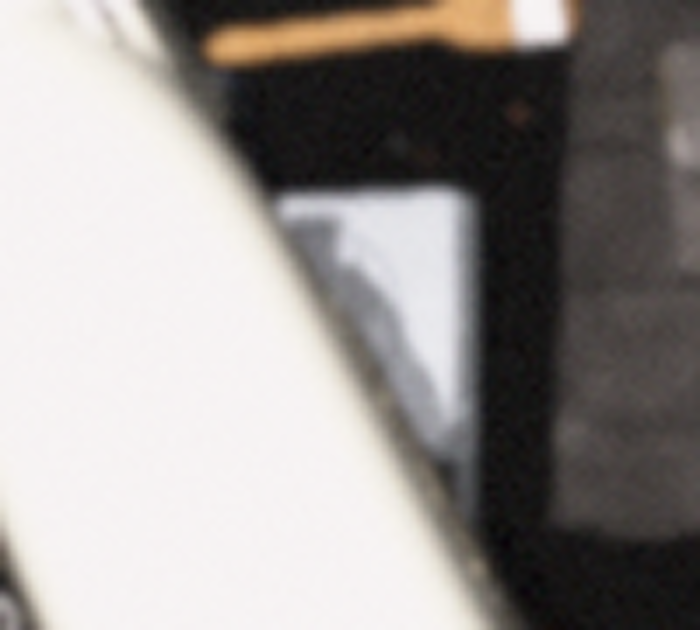

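Run:
```python
from h import *
np.set_printoptions(precision=4,suppress=True)
f=.64;g=lambda u,v,z=.066:atz("w14",u*f,v*f,z)[:2]
L,Rr,T=g(323,303),g(475,303),g(401,235)
print(L,Rr,T,"d",np.linalg.norm(L-Rr),"c",(L+Rr)/2)
# circle from 3 pts incl others
pts=np.array([L,Rr,T,g(340,262),g(460,262),g(340,345),g(466,338)])
A=np.c_[2*pts,np.ones(len(pts))];s=np.linalg.lstsq(A,(pts**2).sum(1),rcond=None)[0];print("fit",s[:2],np.sqrt(s[2]+s[:2]@s[:2]))
for n,u,v in [("BL",510,185),("BR",497,408),("FL",287,190),("FR",302,408)]: print(n,g(u,v))
print("front",g(171,180,.06),g(211,415,.06))
```

```text
[0.547  0.3466] [0.6362 0.3495] [0.5914 0.388 ] d 0.08926023952819229 c [0.5916 0.348 ]
fit [0.5922 0.3446] 0.04409986612708881
BL [0.6491 0.4169]
BR [0.6564 0.2794]
FL [0.529  0.4104]
FR [0.532  0.2754]
front [0.4639 0.4133] [0.4704 0.2643]
```

>>> move_arm --motion '[[15,[0.02,0.03,0.25],0],[15,[0.02,0.03,0.5],0],[15,[0.02,0.03,0.7],0],[15,[0.02,0.03,0.85],0],[15,[0.02,0.03,0.92],0],[15,[0.02,0.03,0.95],0],[15,[0.02,0.03,0.98],0],[15,[0.02,0.03,1.01],0],[15,[0.02,0.03,1.02],0],[15,[0.02,0.03,1.02],0]]'

```text
clock: 15.15
eef_pos: [0.5919, 0.3443, 0.1121]
tool_rot: [0.696, 0.718, 0.001, -0.0]
ft_force: [-2.4, 0.1, 2.0]
grip_width: 0.0215
```

Run:
```python
from h import *
save("wrist","w15");save("side","s15");st();crop("s15",200,150,320,250,6,"s15c")
```

```text
t 15.25 p [0.5919 0.3442 0.1119] x-axis [-0.03   1.     0.001] z [ 0.001  0.001 -1.   ] F [-3.5  1.3  2.8] g 0.0212 q [0.53 0.67 0.37 1.27 0.   2.07]
```

View pics/w15.png

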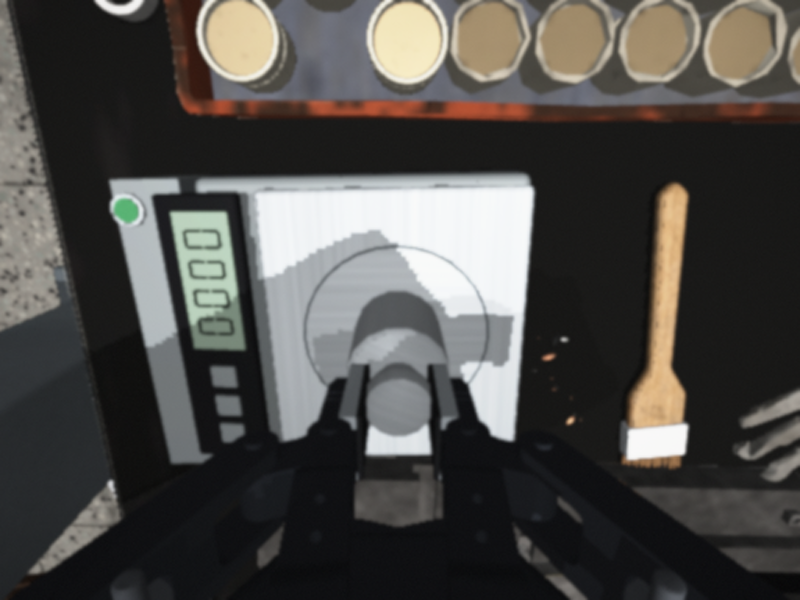

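View pics/s15c.png

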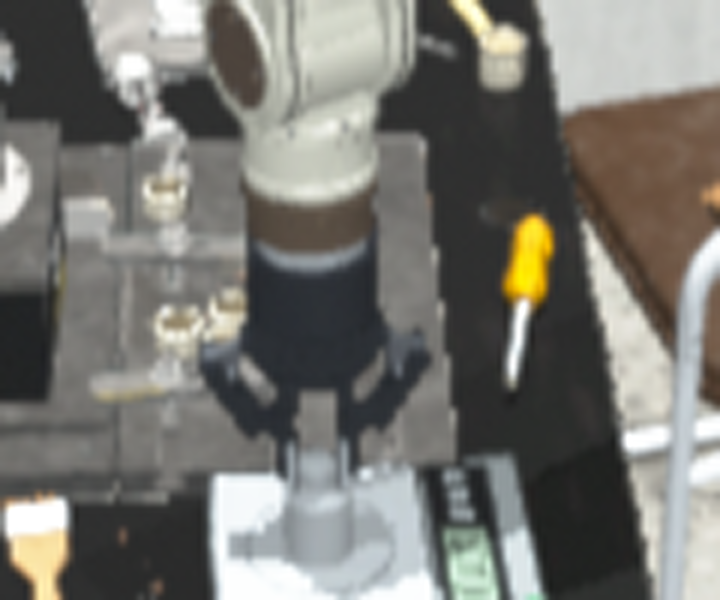

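>>> move_arm --motion '[[15,[0,0,0.02],0],[22,[0,0,0.02],0],[24,[0,0,0.02],0],[27,[0,0,0.02],0],[32,[0,0,0.02],0],[40,[0,0,0.02],0],[55,[0,0,0.02],0],[70,[0,0,0.02],0],[70,[0,0,0.02],0],[70,[0,0,0.02],0]]'

```text
clock: 16.25
eef_pos: [0.5918, 0.3436, 0.1096]
tool_rot: [0.696, 0.718, -0.0, 0.0]
ft_force: [0.3, 0.9, 0.8]
grip_width: 0.0702
```

Run:
```python
from h import *
save("wrist","w16");st()
```

```text
t 16.3 p [0.5918 0.3436 0.1097] x-axis [-0.03  1.   -0.  ] z [-0. -0. -1.] F [ 0.7  0.2 -0.2] g 0.0702 q [ 0.53  0.68  0.37  1.26 -0.    2.07]
```

View pics/w16.png

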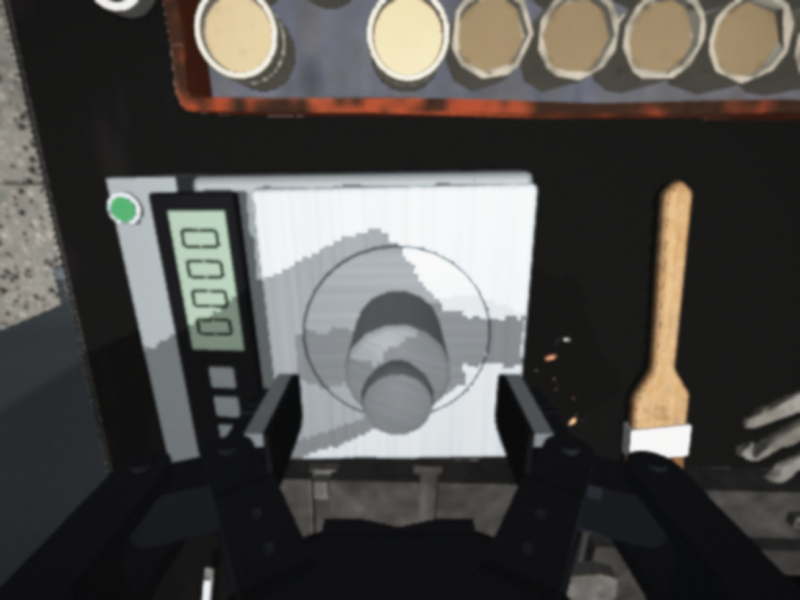

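>>> move_arm --motion '[[75,[0,0,-0.4],0],[80,[0,0,-1.1],0],[80,[-0.1,0,-1.8],-0.5],[80,[-0.8,-0.4,-2.0],-1.8],[80,[-1.6,-0.8,-2.0],-3.1],[80,[-2.4,-1.2,-2.0],-4.4],[80,[-3.2,-1.6,-2.0],-5.7],[80,[-4.0,-2.0,-2.0],-7.0],[80,[-4.8,-2.4,-2.0],-8.3],[80,[-5.6,-2.8,-2.0],-9.6]]'

```text
clock: 17.3
eef_pos: [0.4593, 0.0582, 0.2101]
tool_rot: [0.262, 0.965, 0.0, 0.001]
ft_force: [1.3, -1.0, 1.2]
grip_width: 0.0802
```

Run:
```python
from h import *
save("wrist","w17");st()
```

```text
t 17.35 p [0.4556 0.053  0.2099] x-axis [-0.863  0.504  0.   ] z [-0.003 -0.005 -1.   ] F [-5.1 -3.6 -1.8] g 0.0801 q [ 0.12  0.17 -0.14  1.26 -0.    0.65]
```

View pics/w17.png

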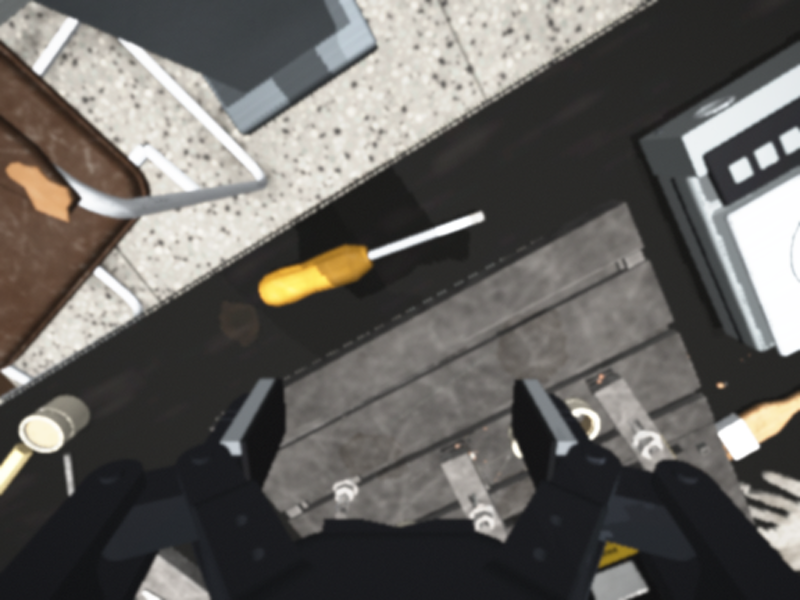

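>>> move_arm --motion '[[80,[0,-0.1,0],-1.3],[80,[-0.05,-0.3,0],-2.7],[80,[-0.1,-0.5,0],-4.1],[80,[-0.15,-0.7,0],-5.5],[80,[-0.17,-0.9,0],-6.9],[80,[-0.17,-1.1,0],-8.3],[80,[-0.17,-1.29,0],-9.7],[80,[-0.17,-1.29,0],-11.1],[80,[-0.17,-1.29,0],-12.5],[80,[-0.17,-1.29,0],-13.9]]'

```text
clock: 18.35
eef_pos: [0.4348, -0.0002, 0.2101]
tool_rot: [-0.446, 0.895, -0.0, 0.0]
ft_force: [0.2, -0.1, -1.1]
grip_width: 0.0804
```

>>> move_arm --motion '[[80,[0,0,0.1],-1.2],[80,[0,0,0.3],-2.4],[80,[0,0,0.5],-3.6],[80,[0,0,0.8],-4.5],[80,[0,0,1.0],-4.5],[80,[0,0,1.0],-4.5],[80,[0,0,1.0],-4.5],[80,[0,0,1.0],-4.5],[80,[0,0,1.0],-4.5],[80,[0,0,1.0],-4.5]]'

```text
clock: 19.35
eef_pos: [0.4351, -0.0002, 0.1603]
tool_rot: [-0.641, 0.768, -0.0, 0.0]
ft_force: [0.1, -0.1, 0.4]
grip_width: 0.08
```

Run:
```python
from h import *
save("wrist","w18");st()
```

```text
t 19.4 p [ 4.349e-01 -2.000e-04  1.602e-01] x-axis [-0.179 -0.984 -0.   ] z [ 0.001  0.    -1.   ] F [ 0.2 -0.4  0.1] g 0.0797 q [-0.    0.16 -0.29  1.12  0.   -1.39]
```

View pics/w18.png

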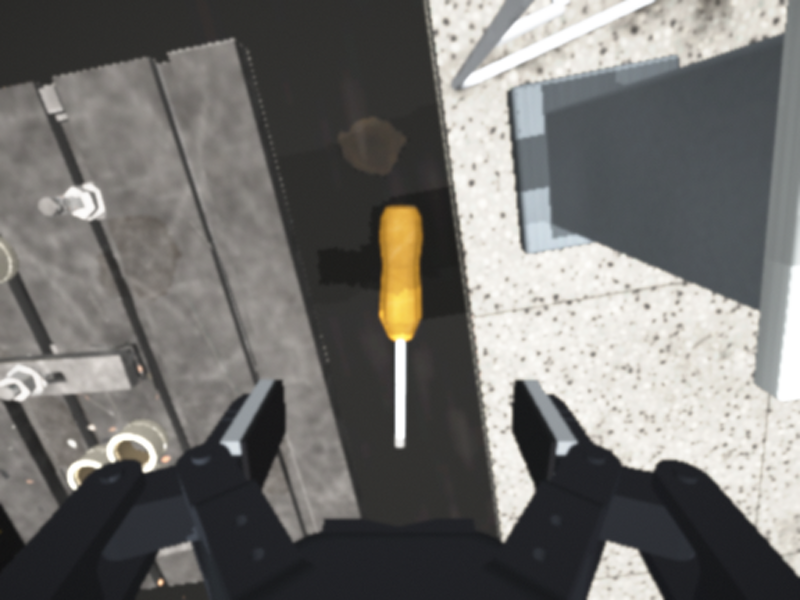

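Run:
```python
from h import *
np.set_printoptions(precision=4,suppress=True)
crop("w18",200,120,310,300,3.3,"w18c")
f=.64;g=lambda u,v,z=.0145:atz("w18",u*f,v*f,z)
e,j,t=g(401,206),g(401,340),g(400,447)
print(e,j,t,np.linalg.norm(e-j),np.linalg.norm(j-t),np.degrees(np.arctan2(*(t-e)[[1,0]])))
f7=lambda u,v:(u*f,v*f)
print("tip tri",tri(("w17",*f7(481,216)),("w18",*f7(400,447))),"junction",tri(("w17",*f7(371,256)),("w18",*f7(401,339))))
m=j+(e-j)/np.linalg.norm(e-j)*.047;print("mid",m)
```

```text
[ 0.4243 -0.0493  0.0145] [0.4414 0.0458 0.0145] [0.4587 0.1379 0.0145] 0.09669972115456904 0.09364320477512708 79.57706559609109
tip tri (array([0.4582, 0.1344, 0.0191]), [np.float64(0.1), np.float64(0.1)]) junction (array([0.4418, 0.0441, 0.0169]), [np.float64(0.7), np.float64(0.7)])
mid [ 0.4331 -0.0004  0.0145]
```

View pics/w18c.png

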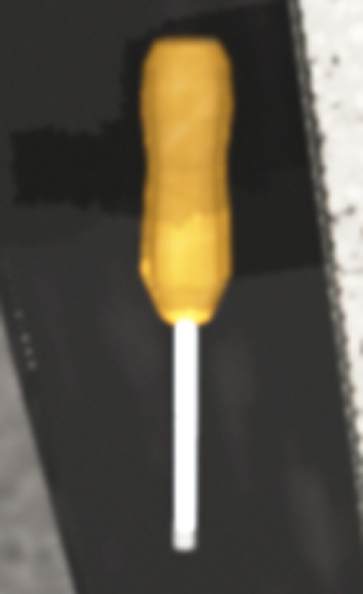

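>>> move_arm --motion '[[55,[0.08,0.04,0.5],0],[55,[0.08,0.04,1.0],0],[55,[0.08,0.04,1.5],0],[55,[0.08,0.04,2.0],0],[55,[0.08,0.04,2.4],0],[55,[0.08,0.04,2.7],0],[55,[0.08,0.04,2.9],0],[55,[0.08,0.04,3.05],0],[55,[0.08,0.04,3.15],0],[55,[0.08,0.04,3.15],0]]'

```text
clock: 20.4
eef_pos: [0.4319, -0.0038, 0.0021]
tool_rot: [-0.641, 0.768, 0.0, -0.0]
ft_force: [-0.1, 0.4, 0.2]
grip_width: 0.0554
```

Run:
```python
from h import *
save("wrist","w19");st()
```

```text
t 20.45 p [ 0.4322 -0.0038  0.0025] x-axis [-0.178 -0.984 -0.   ] z [ 0.  0. -1.] F [-0.5  0.4  0.2] g 0.0553 q [-0.01  0.36 -0.51  0.7   0.   -1.4 ]
```

View pics/w19.png

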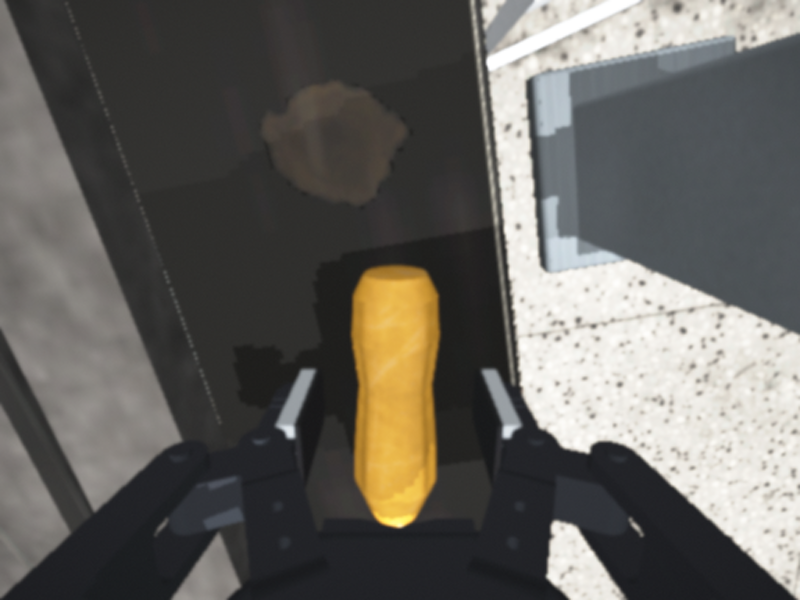

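>>> move_arm --motion '[[40,[0,0,0],0],[25,[0,0,0],0],[15,[0,0,0],0],[15,[0,0,0],0],[15,[0,0,0],0],[15,[0,0,-0.1],0],[15,[0,0,-0.3],0],[15,[0,0,-0.6],0],[15,[0,0,-1.0],0],[15,[0,0,-1.2],0]]'

```text
clock: 21.45
eef_pos: [0.433, -0.0038, 0.0642]
tool_rot: [-0.641, 0.768, -0.001, 0.001]
ft_force: [0.4, -0.6, 0.3]
grip_width: 0.027
```

Run:
```python
from h import *
save("wrist","w20");save("side","s20");st();crop("s20",240,140,340,240,6,"s20c")
```

```text
t 21.55 p [ 0.4336 -0.0038  0.064 ] x-axis [-0.178 -0.984 -0.001] z [ 0.004 -0.    -1.   ] F [ 0.5  0.7 -0.8] g 0.0277 q [-0.01  0.26 -0.44  0.86  0.   -1.4 ]
```

View pics/w20.png

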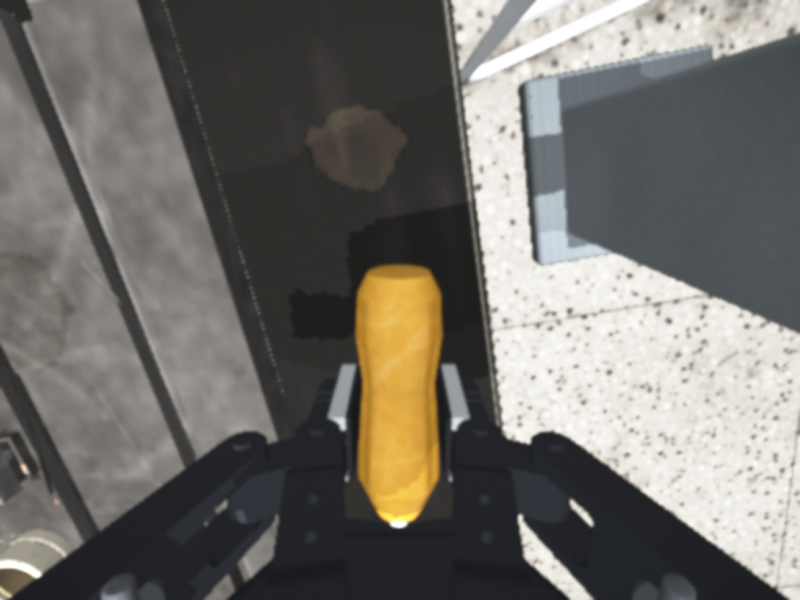

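View pics/s20c.png

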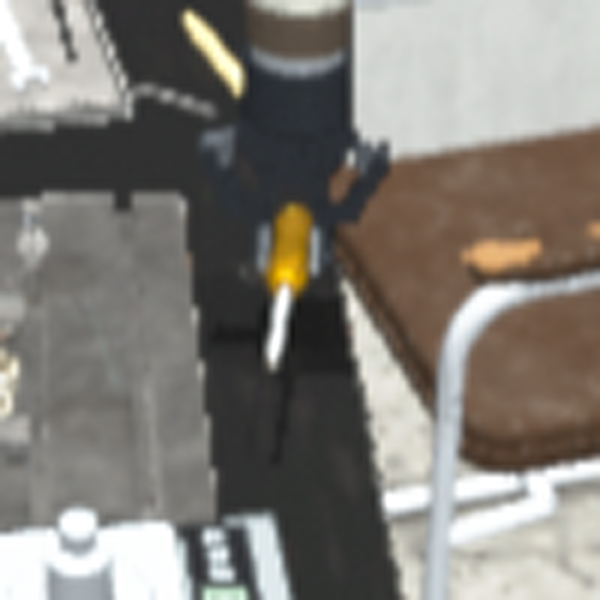

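>>> move_arm --motion '[[15,[-0.2,0.2,-0.3],1.0],[15,[-0.7,0.5,-0.6],2.3],[15,[-1.3,0.9,-0.8],3.6],[15,[-1.9,1.4,-0.8],5.0],[15,[-2.6,1.8,-0.8],6.4],[15,[-3.3,2.3,-0.8],7.8],[15,[-4.0,2.8,-0.8],9.2],[15,[-4.6,3.2,-0.8],10.6],[15,[-5.1,3.5,-0.8],11.9],[15,[-5.35,3.67,-0.8],12.87]]'

```text
clock: 22.55
eef_pos: [0.2977, 0.2942, 0.1017]
tool_rot: [-0.052, 0.999, 0.0, -0.0]
ft_force: [0.7, -1.2, -1.2]
grip_width: 0.0274
```

>>> move_arm --motion '[[15,[0,0,0.1],0],[15,[0,0,0.2],0],[15,[0,0,0.3],0],[15,[0,0,0.4],0],[15,[0,0,0.5],0],[15,[0,0,0.5],0],[15,[0,0,0.5],0],[15,[0,0,0.5],0],[15,[0,0,0.5],0],[15,[0,0,0.5],0]]'

```text
clock: 23.55
eef_pos: [0.2993, 0.2923, 0.0775]
tool_rot: [-0.054, 0.999, 0.0, 0.0]
ft_force: [0.1, 0.2, -0.7]
grip_width: 0.0275
```

Run:
```python
from h import *
save("wrist","w21");save("side","s21");save("top","t21");st();crop("s21",210,170,330,290,6,"s21c");crop("t21",110,150,230,250,6,"t21c")
```

```text
t 23.7 p [0.2992 0.2923 0.0774] x-axis [-0.994 -0.108 -0.   ] z [ 0.  0. -1.] F [ 0.4  0.5 -0.7] g 0.0274 q [ 0.77  0.22 -0.46  0.89 -0.    0.67]
```

View pics/w21.png

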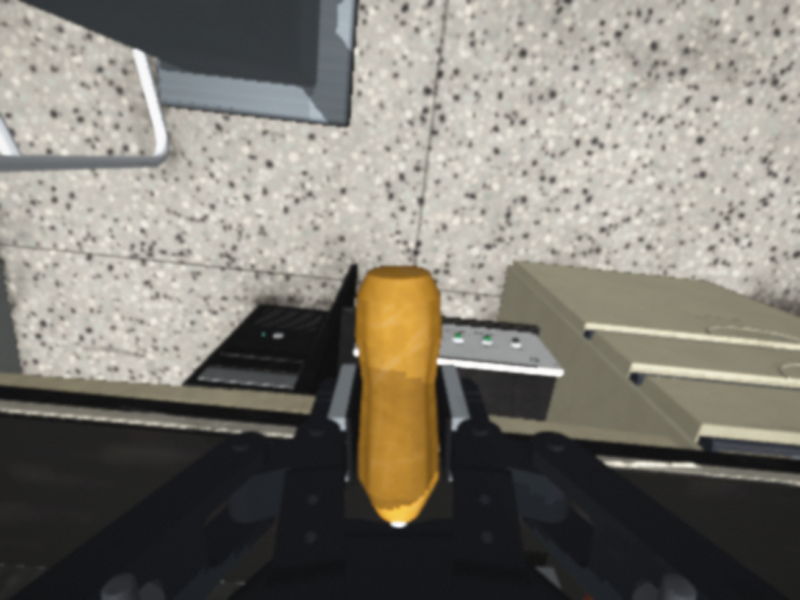

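View pics/s21c.png

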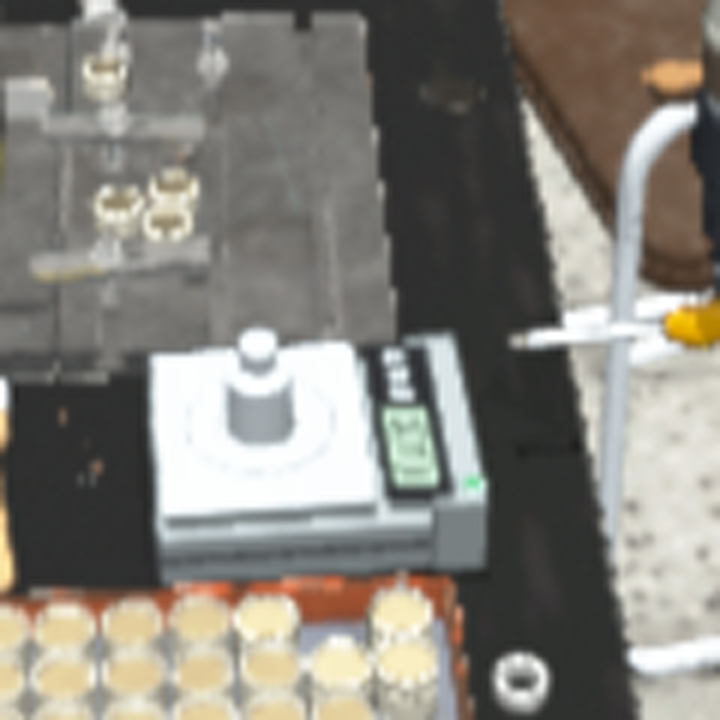

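View pics/t21c.png

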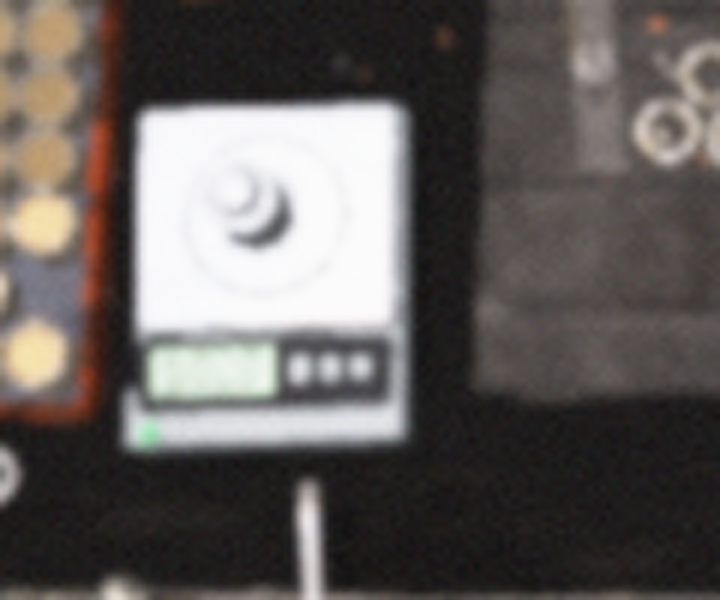

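Run:
```python
from h import *
np.set_printoptions(precision=4,suppress=True)
T=lambda u,v:("t21",110+u/6,150+v/6);S=lambda u,v:("s21",210+u/6,170+v/6)
print("tip tri",tri(T(307,482),S(513,342)), "top@.09",atz(*T(307,482),.0897),"side@",atz(*S(513,342),.0897))
print("pred",proj("t21",[.4403,.3076,.0897]),proj("s21",[.4403,.3076,.0897]),T(307,482),S(513,342))
# scale front corners
print("FR",tri(T(408,440),S(455,338)),atz(*T(408,440),.06),atz(*S(455,338),.06))
print("FL",tri(T(125,450),S(487,505)),atz(*T(125,450),.06),atz(*S(487,505),.06))
print("w17 port",atz("w17",715*.64,105*.64,.04))
crop("w17",390,50,512,130,6,"w17p")
```

```text
tip tri (array([0.4368, 0.3083, 0.0866]), [np.float64(1.7), np.float64(1.7)]) top@.09 [0.4381 0.3073 0.0897] side@ [0.4357 0.3124 0.0897]
pred (np.float64(161.12446460398326), np.float64(229.64111586750118)) (np.float64(294.0856287086584), np.float64(226.1834018898578)) ('t21', 161.16666666666666, 230.33333333333331) ('s21', 295.5, 227.0)
FR (array([0.4655, 0.2608, 0.0516]), [np.float64(0.5), np.float64(0.5)]) [0.4649 0.2594 0.06  ] [0.4661 0.2711 0.06  ]
FL (array([0.4593, 0.415 , 0.0541]), [np.float64(1.0), np.float64(1.0)]) [0.4576 0.4135 0.06  ] [0.4611 0.421  0.06  ]
w17 port [0.4675 0.301  0.04  ]
```

View pics/w17p.png

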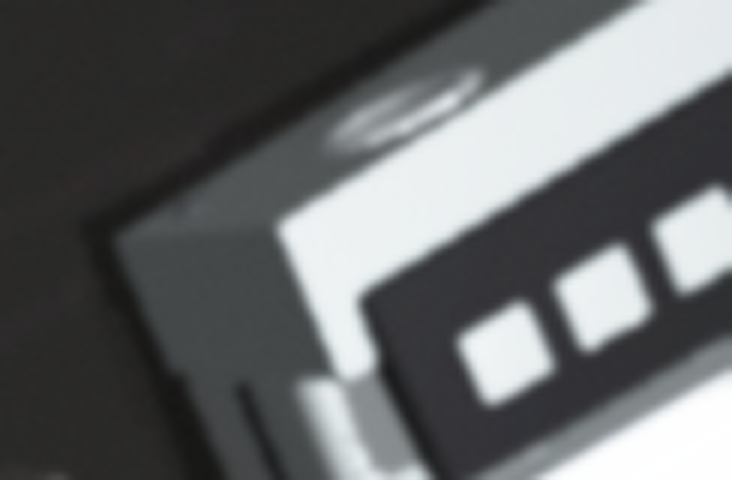

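Run:
```python
from h import *
np.set_printoptions(precision=4,suppress=True)
g=lambda u,v,z:atz("w17",390+u/6,50+v/6,z)
c=g(280,225,.06);p=g(405,108,.04);b=g(115,238,.008);q=g(640,0,.06)
print(c,p,b,p-c,"edge dir",np.degrees(np.arctan2(-(q-c)[0],(q-c)[1])))
```

```text
[0.4702 0.2643 0.06  ] [0.4682 0.3007 0.04  ] [0.4704 0.2647 0.008 ] [-0.002   0.0363 -0.02  ] edge dir 3.289292505649406
```

>>> move_arm --motion '[[15,[0,0,0.1],0.57],[15,[0,0,0.25],0.57],[15,[-0.05,0,0.45],0.57],[15,[-0.1,0,0.65],0.57],[15,[-0.2,-0.02,0.8],0.57],[15,[-0.25,-0.03,0.9],0.57],[15,[-0.31,-0.03,0.99],0.57],[15,[-0.31,-0.03,0.99],0.57],[15,[-0.31,-0.03,0.99],0.57],[15,[-0.31,-0.03,0.99],0.57]]'

```text
clock: 24.7
eef_pos: [0.3148, 0.2925, 0.0281]
tool_rot: [-0.024, 1.0, 0.0, 0.0]
ft_force: [-0.5, -0.7, -1.0]
grip_width: 0.0273
```

Run:
```python
from h import *
np.set_printoptions(precision=4,suppress=True)
save("side","s22");save("top","t22");st();crop("s22",230,190,310,270,8,"s22c");crop("t22",120,190,200,250,9,"t22c")
o=w.get_obs();M=R.from_quat(o["tool_rot"]).as_matrix();t=o["eef_pos"]+M@[-.142,0,-.0123]
print("tip",t);x=np.array([.9988,.049]);y=np.array([-.049,.9988]);d=np.array([.4687,.2998])-t[:2];print("to mouth along/lat",d@x,d@y)
print(np.array(proj("t22",t))-[120,190],np.array(proj("s22",t))-[230,190])
```

```text
t 24.8 p [0.3148 0.2925 0.0281] x-axis [-0.999 -0.048 -0.   ] z [ 0.  0. -1.] F [-0.3  0.2 -0.6] g 0.0275 q [ 0.75  0.31 -0.49  0.76  0.    0.7 ]
tip [0.4566 0.2994 0.0405]
to mouth along/lat 0.012094469529960997 -0.0001605412927579122
[46.7492 36.435 ] [58.9686 45.246 ]
```

View pics/s22c.png

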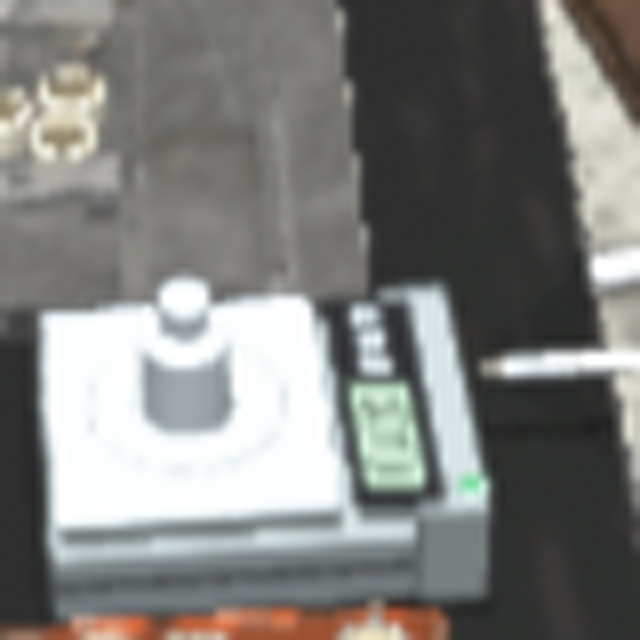

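View pics/t22c.png

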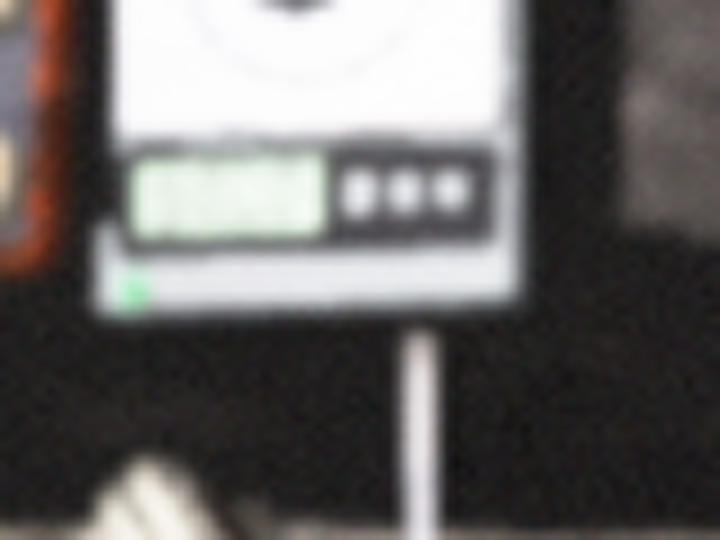

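>>> move_arm --motion '[[15,[-0.1,0,0],0],[15,[-0.18,0,0],0],[15,[-0.24,0,0],0],[15,[-0.3,0,0],0],[15,[-0.35,0,0],0],[15,[-0.4,0,0],0],[15,[-0.45,0,0],0],[15,[-0.5,0,0],0],[15,[-0.54,0,0],0],[15,[-0.54,0,0],0]]'

```text
clock: 25.8
eef_pos: [0.3419, 0.2937, 0.0278]
tool_rot: [-0.024, 1.0, 0.0, 0.0]
ft_force: [-0.8, -0.1, -0.8]
grip_width: 0.0274
```

Run:
```python
from h import *
save("wrist","w23");st()
```

```text
t 25.85 p [0.3418 0.2936 0.0278] x-axis [-0.999 -0.048  0.   ] z [-0.  0. -1.] F [-0.4 -0.3 -1. ] g 0.0276 q [ 0.71  0.35 -0.44  0.78  0.    0.66]
```

View pics/w23.png

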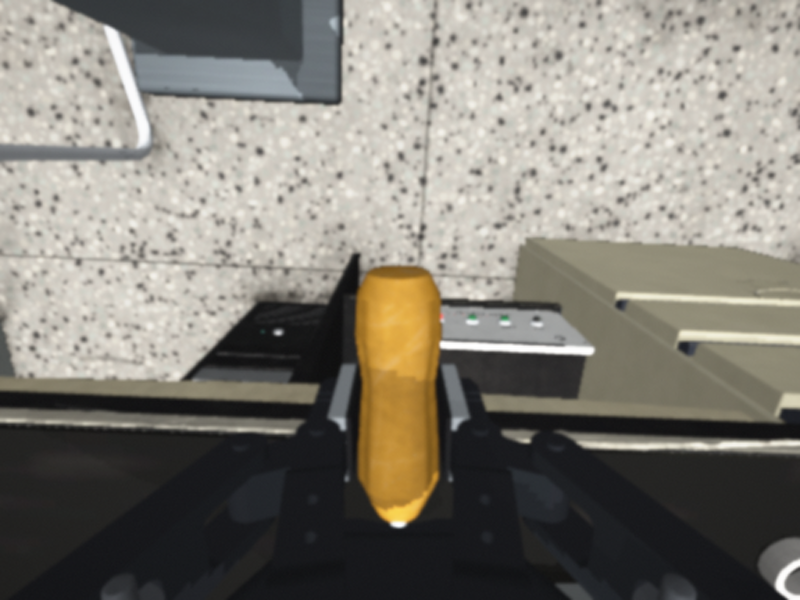

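>>> move_arm --motion '[[15,[-0.03,0,0],0],[15,[-0.06,0,0],0],[15,[-0.09,0,0],0],[15,[-0.11,0,0],0],[15,[-0.13,0,0],0],[15,[-0.15,0,0],0],[15,[-0.17,0,0],0],[15,[-0.18,0,0],0],[15,[-0.18,0,0],0],[15,[-0.18,0,0],0]]'

```text
clock: 26.85
eef_pos: [0.3503, 0.2939, 0.0277]
tool_rot: [-0.024, 1.0, -0.0, -0.0]
ft_force: [-2.5, -0.4, -0.4]
grip_width: 0.0275
```

Run:
```python
from h import *
import time
st();save("wrist","w24");st();save("side","s24");st()
```

```text
t 26.85 p [0.3503 0.2939 0.0277] x-axis [-0.999 -0.048  0.001] z [-0.001 -0.    -1.   ] F [-2.5 -0.4 -0.4] g 0.0275 q [ 0.7   0.36 -0.42  0.79  0.    0.65]
t 26.9 p [0.3504 0.2939 0.0277] x-axis [-0.999 -0.048  0.001] z [-0.001 -0.    -1.   ] F [-2.2  0.6 -0.6] g 0.0273 q [ 0.7   0.36 -0.42  0.79  0.    0.65]
t 26.95 p [0.3504 0.294  0.0277] x-axis [-0.999 -0.048  0.   ] z [-0. -0. -1.] F [-1.5  0.3 -0.7] g 0.0276 q [ 0.7   0.36 -0.42  0.79  0.    0.65]
```

>>> move_arm --motion '[[15,[-0.01,0,0],0],[15,[-0.02,0,0],0],[15,[-0.03,0,0],0],[15,[-0.04,0,0],0],[15,[-0.05,0,0],0],[15,[-0.06,0,0],0],[15,[-0.06,0,0],0],[15,[-0.06,0,0],0],[15,[-0.06,0,0],0],[15,[-0.06,0,0],0]]'

```text
clock: 27.95
eef_pos: [0.3516, 0.2937, 0.0272]
tool_rot: [-0.025, 1.0, -0.0, -0.002]
ft_force: [-8.2, 0.1, 0.1]
grip_width: 0.0275
```

Run:
```python
from h import *
for i in range(4): st();w.camera("wrist")
```

```text
t 27.95 p [0.3516 0.2937 0.0272] x-axis [-0.999 -0.049  0.004] z [-0.004 -0.001 -1.   ] F [-8.2  0.1  0.1] g 0.0275 q [ 0.69  0.36 -0.42  0.79  0.    0.65]
t 28.0 p [0.3515 0.2936 0.0272] x-axis [-0.999 -0.049  0.004] z [-0.004 -0.001 -1.   ] F [-7.8 -0.3 -0.3] g 0.0278 q [ 0.69  0.36 -0.42  0.79  0.    0.65]
t 28.05 p [0.3515 0.2937 0.0272] x-axis [-0.999 -0.049  0.004] z [-0.004 -0.001 -1.   ] F [-7.3  1.2 -0.8] g 0.0274 q [ 0.69  0.36 -0.42  0.79  0.    0.65]
t 28.1 p [0.3516 0.2936 0.0272] x-axis [-0.999 -0.049  0.004] z [-0.004 -0.001 -1.   ] F [-7.6  0.3 -0.1] g 0.027 q [ 0.69  0.36 -0.42  0.79  0.    0.65]
```

Run:
```python
from h import *
save("side","s25");save("top","t25");st();crop("s25",220,180,320,270,7,"s25c");crop("t25",110,150,210,235,7,"t25c")
```

```text
t 28.25 p [0.3515 0.2936 0.0272] x-axis [-0.999 -0.049  0.004] z [-0.004 -0.001 -1.   ] F [-7.4  0.2 -0.4] g 0.0276 q [ 0.69  0.36 -0.42  0.79  0.    0.65]
```

View pics/s25c.png

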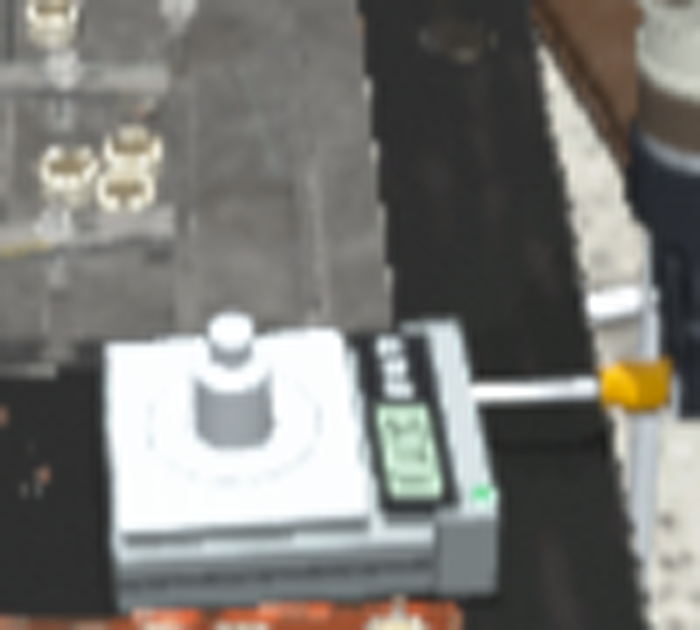

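View pics/t25c.png

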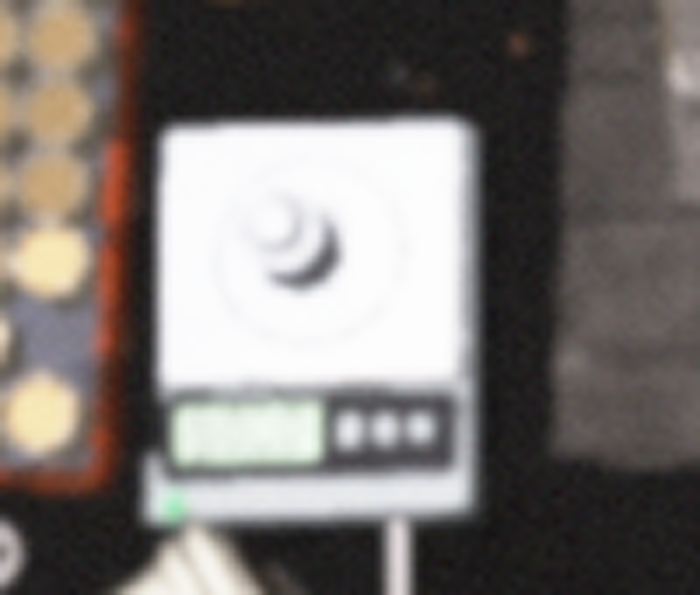

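The pictures show the weight upright near the circle's centre (side crop 232,390; top crop 295,245). The shank runs into the scale's front face (side crop 475,392), and the push holds steady at about 7.5 N.

Run:
```python
from workcell import *
print(job_done())
```

```text
the job is handed in; nothing more can be done
None
```

I handed the job in with the weight standing alone on the platform and the gripped screwdriver holding the plunger in; no verdict came back.

**Weight:** I gripped it by the knob, and lifting and shaking brought it only part of the way to vertical. I turned it the rest of the way by pressing it against the scale's right side wall with about 8 N. Then I set it in the circle and let go. The last side and top pictures show it upright, untouched and close to the circle's centre.

**Plunger:** I gripped the screwdriver by its handle and slid the blade about 15 mm into the port without any contact force. The push then showed about 2 N of spring force, followed by a hard stop. It held steady at about 7.5 N with the grip at 27.5 mm, so I judged the plunger fully in. The plunger's travel cannot be read directly, so this rests on the force and on about 4.7 mm of motion past where contact was expected.

**Checks that disagreed:**
- **Heights:** the early two-view height of the weight's knob came out at about 2 mm, against the 20 mm stated. I used 20 mm, and the grasp confirmed it.
- **Scale corner:** the top and wrist cameras differed by 4–5 mm on the scale's front right corner. I used the wrist value.
- **Knob width:** the grip closed to about 21 mm on the 25 mm knob.

**Other loose things:** my path stayed clear of the other loose things, but I did not measure them again at the end.

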